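# Fold away the sofa console

## Task

Fold the little sofa console away for the evening: first put every small thing that lies on its wooden top and leaves flat into its white organiser tray. Then fold the outer leaf over onto the inner leaf, fold the pair over onto the fixed top, and only after that loosen the wing clamp, push the brass support arm fully home and turn the clamp tight again. Leave the other things on the table where they are.

Things in the scene. Friction and masses are not known exactly. Their poses are not given: they have to be found in the camera images.
- console: Low fold-out sofa console fixed to the table: brass legs, oak top, white organiser with grey lining (all in mm). Origin: on the table under its fixed part (x -105 to 105, y -180 to 170). x runs along the hinges (away from the robot at yaw 0), y from the leaves to the organiser, z up. Fixed top: y -180 to 20, upper face at z 90. Organiser: y 20 to 170. Open leaves: level, y -182 to -421.
- organiser (a point): Centre of the inner floor of the white organiser tray, axes as the console's. Inside 200 (x) by 140 (y), floor at console z 75, walls 5 thick with their rim 31 above the floor (16 above the fixed top). It holds all four small things side by side.
- leaf_a (a joint): Inner leaf, 210 (console x) by 140, 10 thick, 0.28 kg. 0: open and level, y -182 to -322, carried by the support arm, clear of the table (underside at z 80). 3.14: folded up and over towards console +y, lying on the fixed top with the outer leaf between. Light hinge: it falls, damped, to whichever side it leans.
- leaf_a_tab (a point): Centre of the inner leaf's brass pull: a crossbar 20 long (console x) and 12 in diameter that turns freely on the end of a tongue, 31 out from the leaf's edge, 173 out from the hinge line, level with the leaf's mid-thickness, at console x -80. Pinched by its two ends (along console x, tool pointing down) it lets the leaf swing right over. Folded over, it stays 11 clear of the fixed top.
- leaf_a_hinge (a point): Point on the axis of the inner hinge at the same console x as the inner leaf's pull; the axis runs along console x at y -180, z 96, that is 6 above the leaf's upper face.
- leaf_b (a joint): Outer leaf, 160 (console x -55 to 105) by 95, 10 thick, 0.08 kg, hinged to the inner leaf. Angle against the inner leaf: 0 level with it, 3.14 folded up and over onto it. Stiff friction hinge (0.065 N m): it stays at any angle it is left at.
- leaf_b_tab (a point): Centre of the outer leaf's brass pull, a free-turning crossbar like the other (20 long along console x, 12 in diameter, 31 out from the leaf's edge), at console x 25, 128 out from the outer hinge line. Pinch it by its two ends. When that leaf is folded over, the crossbar lies just on the inner leaf, its centre 6 above that leaf's face.
- leaf_b_hinge (a point): Point on the axis of the outer hinge (parallel to console x, between the leaves, at the height of their upper face when open) at the same console x as the outer leaf's pull.
- clamp (a joint): Turn of the black wing knob that clamps the support arm: 0 fully loose, 1.5 the tight end stop; it grows clockwise seen from above. Below about 0.6 the arm is free, above about 1.1 it is held fast. It turns with about 0.2 N m and stays where it is left.
- clamp_wing (a point): Centre of the black wing, on the clamp's vertical axis, 122 above the table, at console x -143, y -122. The wing is a bar 48 long, 12 thick, 24 high (12 above and below this point); the point's x runs along it, which is console x when the joint reads 0. Below it is the white clamp block, 34 by 55, its top 100 above the table, through which the support arm slides.
- support (a joint): Slide of the brass support arm: 0 pulled right out under the inner leaf, 0.132 fully home against the clamp block. It moves along +y of the console. Free it takes about 2 N; clamped it does not move (over 30 N). If drawn from under the open leaf, the leaf drops.
- support_pull (a point): Top centre of the black upright pull post (14 diameter, 45 tall) on the outer end of the support arm, 125 above the table, at console x -143. Push it towards +y of the console.
- earbuds: White earbuds case, 56 (its x) by 42 (its y) by 24 high, rounded. Origin: centre of its underside. May be absent.
- charger: Black charger block, 46 (its x) by 44 (its y) by 28 high. Origin: centre of its underside. May be absent.
- mints: Green mint tin, 56 (its x) by 42 (its y) by 20 high. Origin: centre of its underside. May be absent.
- balm: Round aluminium and brass balm tin, 46 diameter, 22 high. Origin: centre of its underside. May be absent.
- remote: Black remote control, 150 by 42 by 18, on the table. Leave alone.
- mug: Blue mug, 80 diameter, 88 high, on a cork coaster beyond the console. Leave alone.
- candle: Amber candle jar with wooden lid, 76 diameter, 87 high, to the right of the leaves. Leave alone.
- succulent: Succulent in a white pot, 84 diameter, 115 high, to the left. Leave alone.

How it is judged:
By the outcome, as a careful person would: the job done as asked, in the order asked, and still so for the second after the job is handed in, with the robot touching nothing.
Of earbuds, charger, mints, balm only 3 to 4 are there at a start; the rules pass over those that are not, and their reading is None.
At some moment in a run one of earbuds, charger, mints, balm may be knocked a few centimetres aside while the robot is not near it.
Once in a run the grip may slacken for a moment while it holds something.
It also fails if it takes over 192 s, if anything falls off the work surface, if the arm or the gripper's body presses on something with over 40 N, if the wrist force passes 120 N, or if a joint passes its speed limit or range.

## Robot

A 6-joint arm with a two-finger parallel gripper is mounted at the origin on the work surface. World frame = base frame: x ahead of the robot, y to its left, z up, the work surface at z = 0. Lengths are in mm, angles in rad, forces in N, time in s.
With the tool pointing down it reaches from about 350 to 975 mm from the base axis. Payload 7.1 kg.
Tool frame: the origin (TCP) lies between the finger pads, 19 mm behind the fingertips; this is the grasp point; z points along the fingers, y is the line along which they close (so a half turn about z gives the same grasp; the last joint's range is limited). The gripper opens to 88 mm and grips with 3 to 60 N. Pads are 20 mm wide; open, the fingers measure 115 mm over their backs; the gripper's body (75 mm by 178 mm) begins 61 mm behind the grasp point.
Start: joints at [1.308, 0.423, 1.63, -0, 1.089, -0.019], TCP at [150.839, 606.509, 241.375] pointing down, gripper open.
Joint ranges: [-3, 3], [-0.9, 2.11], [0.09, 2.58], [-1.31, 4.45], [0.11, 2.69], [-2.54, 2.54]. Speed limits (rad/s): [2.39, 2.39, 3.01, 3.14, 3.14, 3.14].

## Interface

Orientations are given as a rotation vector (axis times angle).
In Python, from workcell import ctrl gives the robot as it stands.
- The arm moves only by the tool apply_moves, never from a script. Its argument "targets" is a list of rows, each an object of numbers: "tx", "ty", "tz": the shift along the world's x, y, z in m; "spin": the turn about the world's z in degrees. In form: [{"tx": .., "ty": .., "tz": .., "spin": ..}, ...]. A call has exactly 8 rows; each row is the pose to reach, as a shift and turn from the pose commanded when the call began; what a row does not reach only later rows make up. A row lasts 1/10 s, in which the tool goes at most 50 mm and 8.59 degrees, less where a joint would pass 70% of its speed; a pose out of reach is approached as far as the arm can. A call with a gripper value outside its range is refused whole. "gripper" is the closure, from -1 (fully open) to 1 (shut), set as the call begins (left out, the last holds). The fingers move at their own pace and stop on an object; the grip force is fixed at half the most. Time passes only in rows, so rows that repeat a pose let the fingers close, or fill a call up. It gives the time, the measured TCP pose, the force, the opening and the grip force at its end, in the units of the state.
- ctrl.get_obs(): the state, without advancing time (a new reading comes with each control period).
- ctrl.get_image(name): name is "scene" or "top"; returns the picture (400x640x3 uint8, red, green, blue); there is no depth.
- ctrl.get_calibration(name): a dict with "fov_y" (degrees; the focal length in pixels is half the picture's height over the tangent of half this angle, whatever the lens; pixels are square), "cx", "cy" (the principal point, pixels), "dist" ([k1, k2, p1, p2, k3] as OpenCV has them; the pictures are not rectified), "rvec" (rotation vector, rad) and "tvec" (3), from world to camera coordinates, as OpenCV has them. Camera axes: x right, y down, z forward; pixel columns grow to the right and rows downward; lengths in mm; the calibration is good to about 2 mm. A picture is of the moment at which its call begins. get_calibration takes no time and is no camera call.
- ctrl.close_job(): hands the job in; it is judged then, once.
Trained networks look in the newest picture that a camera, given by its name, has taken for a name from the list of things; names that differ only in an ending like _2 or _b are one class to them, and where a whole thing is asked for, a point or a joint stands for the part that bears it (a point fixed in the world has none). Each returns a list of dicts, best first, with "score" (0 to 1); they miss things now and then, are a little off and sometimes report something else, mostly with a low value. They report only what shows in the picture. A call takes as long as a camera call.
- ctrl.outline_of(name, camera): "pixels" (400x640 bool, what is visible of it) and "box" ([left, top, right, bottom] in pixels, round what is visible of it).
- ctrl.pinpoint(name, camera): "uv" ([column, row] in pixels: a listed point, or the origin of a listed thing).
The state is a dict: "t": time; "qpos": joint angles; "qvel": joint speeds; "joint_torque": joint torques, N m; "ee_pos": TCP position; "orientation": TCP orientation; "ft_force": force on the tool from outside, world axes, zero at the start; "moment": the same for the moment, N m; "width": finger opening in mm; "grasp_force": force on a finger pad.
Only numpy, scipy, OpenCV 4.12 (cv2) and the standard library are available. Lean on these libraries where they do the work, as an engineer would, in place of code of your own. Each camera call takes 0.05 s, during which the arm holds its last target. There are 200 camera calls.

## Working session

There is one attempt and no reset: what is moved stays moved. The work goes in short steps, Python scripts to look and compute and a tool call to move; the robot and the scene stay as the last step left them, time stands still between calls to the robot, and variables do not carry over. Pictures are saved under pics/ and viewed, at most 14 in all, crops included, and the job is handed in when it is done.

Besides the shell and the picture viewer there is one more tool, called after ">>>" as name([rows], argument=value, ...), one row to a line, values as JSON. apply_moves: Moves the arm, as the interface text tells. Its arguments: {"type":"object","properties":{"targets":{"type":"array"},"gripper":{"type":"number"}},"required":["targets"]}

```bash
ls; mkdir -p pics; cat > h.py <<'E'
import numpy as np, cv2
from workcell import ctrl
def cal(n):
    c=ctrl.get_calibration(n); f=200/np.tan(np.radians(c['fov_y'])/2)
    K=np.array([[f,0,c['cx']],[0,f,c['cy']],[0,0,1.]])
    return K,np.array(c['dist'],float),np.array(c['rvec'],float),np.array(c['tvec'],float)
def ray(n,uv):
    K,d,r,t=cal(n); R=cv2.Rodrigues(r)[0]
    p=cv2.undistortPoints(np.array(uv,float).reshape(-1,1,2),K,d).reshape(-1,2)
    return -R.T@t, np.c_[p,np.ones(len(p))]@R
def atz(n,uv,z):
    o,D=ray(n,uv); return o+D*((z-o[2])/D[:,2])[:,None]
def proj(n,P):
    K,d,r,t=cal(n); return cv2.projectPoints(np.array(P,float).reshape(-1,1,3),r,t,K,d)[0].reshape(-1,2)
def snap(n,f):
    im=ctrl.get_image(n); cv2.imwrite(f'pics/{f}.png',cv2.cvtColor(im,cv2.COLOR_RGB2BGR)); return im
def tri(uvs): # {cam:uv}
    A=np.zeros((3,3));b=np.zeros(3)
    for n,uv in uvs.items():
        o,D=ray(n,uv); d=D[0]/np.linalg.norm(D[0]); M=np.eye(3)-np.outer(d,d); A+=M;b+=M@o
    return np.linalg.solve(A,b)
E
python3 - <<'E'
from h import *
for n in('scene','top'):
    snap(n,n+'0'); K,d,r,t=cal(n); print(n,ray(n,[[320,200]]),K[0,0])
names='leaf_a_tab leaf_a_hinge leaf_b_tab leaf_b_hinge clamp_wing support_pull organiser console earbuds charger mints balm remote mug candle succulent'.split()
for m in names:
    u={}
    for n in('scene','top'):
        r=ctrl.pinpoint(m,n)
        if r: u[n]=r[0]['uv']; print(m,n,[(np.round(x['uv']).tolist(),round(x['score'],2)) for x in r[:2]])
    if len(u)==2: print('   ',np.round(tri(u),1))
print(ctrl.get_obs())
E
```

```text
pics
scene (array([ 949.23273559,  626.46201452, 1248.8477433 ]), array([[-0.27692771, -0.4637216 , -0.84169329]])) 468.68283824036024
top (array([ 332.79189361,  -20.15541841, 1686.94916992]), array([[ 0.14252538, -0.0190174 , -0.98968887]])) 513.4547892990001
leaf_a_tab scene [([294.0, 150.0], 0.67)]
leaf_a_tab top [([372.0, 206.0], 0.81), ([318.0, 210.0], 0.73)]
    [ 544.9 -216.9   81. ]
leaf_a_hinge scene [([295.0, 150.0], 0.63), ([325.0, 189.0], 0.6)]
leaf_a_hinge top [([321.0, 209.0], 0.93), ([261.0, 193.0], 0.68)]
    [557.7 -77.1 232.5]
leaf_b_tab scene [([251.0, 142.0], 0.84), ([341.0, 260.0], 0.17)]
leaf_b_tab top [([400.0, 172.0], 0.76), ([335.0, 171.0], 0.7)]
    [ 653.  -309.3   83.8]
leaf_b_hinge scene [([270.0, 168.0], 0.78)]
leaf_b_hinge top [([365.0, 174.0], 0.63)]
    [ 646.6 -194.6   81. ]
clamp_wing top [([300.0, 233.0], 0.41), ([364.0, 173.0], 0.23)]
support_pull scene [([323.0, 150.0], 0.7)]
support_pull top [([351.0, 226.0], 0.65)]
    [ 478.3 -147.7  118.6]
organiser scene [([355.0, 279.0], 0.71)]
organiser top [([229.0, 194.0], 0.83)]
    [593.4 239.2  56.1]
[... 856 characters left out ...]
]
{'t': 1.7, 'qpos': array([ 1.30800281e+00,  4.23116057e-01,  1.62989166e+00, -3.90527655e-06,
        1.08860661e+00, -1.89767647e-02]), 'qvel': array([ 6.47369707e-04, -2.51285995e-06, -1.75271288e-05, -9.45883102e-04,
       -6.24124547e-04,  6.32211386e-04]), 'joint_torque': array([ 1.43688598e-03, -5.44581521e+01, -2.74032462e+01,  6.44974387e-02,
        1.68991653e-02,  2.47700928e-05]), 'ee_pos': array([150.83837008, 606.5104682 , 241.36831237]), 'orientation': array([ 3.82035660e-01,  3.11827689e+00, -3.44694344e-05]), 'ft_force': array([ 0.44335709, -0.13897258,  0.77643746]), 'moment': array([ 0.05983554, -0.01838575,  0.02475821]), 'grasp_force': 0.0, 'width': 87.64993260131826}
```

```bash
python3 -c "
import cv2
a=cv2.imread('pics/scene0.png')[80:340,200:500];cv2.imwrite('pics/s0c.png',cv2.resize(a,None,fx=2.3,fy=2.3,interpolation=2))
a=cv2.imread('pics/top0.png')[110:290,180:460];cv2.imwrite('pics/t0c.png',cv2.resize(a,None,fx=2.8,fy=2.8,interpolation=2))"
```

```text
(no output)
```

View pics/s0c.png

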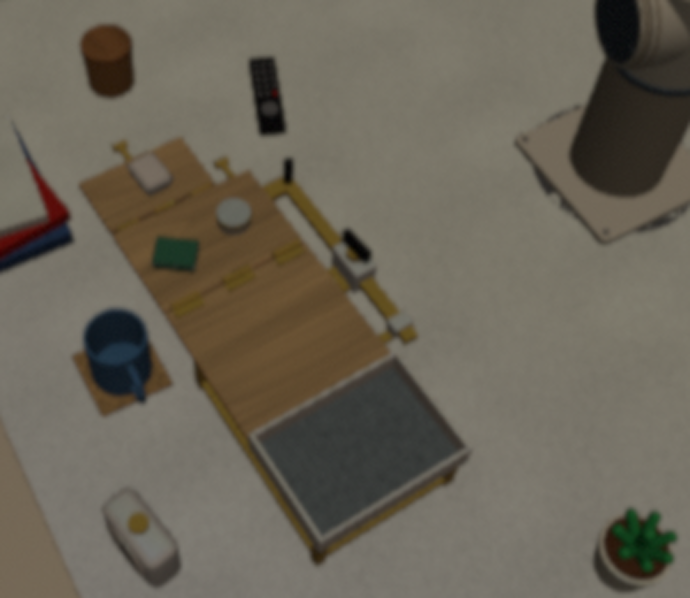

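View pics/t0c.png

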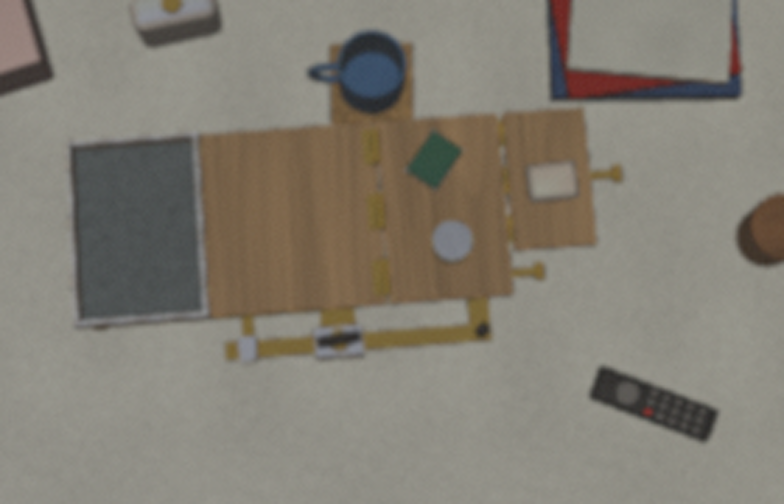

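```bash
cat >> h.py <<'E'
def c2w(p,q):
    c,s=np.cos(p[2]),np.sin(p[2]); q=np.atleast_2d(q).astype(float)
    return np.c_[p[0]+c*q[:,0]-s*q[:,1],p[1]+s*q[:,0]+c*q[:,1],q[:,2]]
E
python3 - <<'E'
from h import *
from scipy.optimize import least_squares
def cr(x,y): return (x/2.8+180-.3,y/2.8+110-.3)
def cs(x,y): return (x/2.3+200-.3,y/2.3+80-.3)
obs=[('scene',(294,150),(-80,-353,85)),('top',(372,206),(-80,-353,85)),('top',(321,209),(-80,-180,96)),('scene',(325,189),(-80,-180,96)),
('scene',(251,142),(25,-452,85)),('top',(400,172),(25,-452,85)),('scene',(270,168),(25,-324,90)),('top',(365,174),(25,-324,90)),
('top',(300,233),(-143,-122,122)),('scene',(355,279),(0,95,75)),('top',(229,194),(0,95,75)),
('top',cr(583,108),(105,-421,90)),('top',cr(597,243),(-55,-421,90)),('top',cr(513,294),(-105,-322,90)),
('top',cr(72,147),(105,170,106)),('top',cr(78,325),(-105,170,106)),
('scene',cs(80,185),(105,-421,90)),('scene',cs(183,138),(-55,-421,90)),('scene',cs(467,449),(-105,170,106)),('scene',cs(320,540),(105,170,106))]
def f(p): return np.concatenate([proj(n,c2w(p,q))[0]-np.array(uv) for n,uv,q in obs])
r=least_squares(f,[600,142,.07],loss='soft_l1',f_scale=1.)
p=r.x;print(np.round(p,4)); print(np.round(f(p).reshape(-1,2),1).tolist())
np.save('p.npy',p)
for n,q in dict(ta=(-80,-353,85),ha=(-80,-180,96),tb=(25,-452,85),hb=(25,-324,90),wing=(-143,-122,122),org=(0,95,75)).items(): print(n,np.round(c2w(p,q)[0],1))
o=tri({'scene':(323,150),'top':(351,226)});print('pull',o, (c2w([0,0,-p[2]],(o-[p[0],p[1],0]))))
zt=dict(earbuds=24,mints=20,balm=22)
for m,h in zt.items():
  for n in('scene','top'):
    for x in ctrl.outline_of(m,n)[:2]:
        M=x['pixels'].astype(np.uint8)
        cs_,_=cv2.findContours(M,0,1); k=max(cs_,key=cv2.contourArea).reshape(-1,2)
        W=atz(n,k,90+h*.7); (c,s,a)=cv2.minAreaRect(W[:,:2].astype(np.float32))
        print(m,n,round(x['score'],2),x['box'],np.round(c,1),np.round(s,1),round(a,1))
E
```

```text
[6.011722e+02 1.412654e+02 5.840000e-02]
[[2.1, -0.2], [0.3, 0.1], [-3.3, 0.6], [0.6, -2.6], [1.0, 0.4], [0.2, -0.6], [1.4, 1.1], [-4.5, -0.2], [0.4, -2.7], [0.3, -3.6], [0.7, -2.3], [0.5, -1.0], [0.3, 0.0], [0.5, -0.2], [-2.4, -3.1], [-1.7, -0.6], [-0.9, -1.8], [-0.7, -1.9], [2.6, -1.1], [0.0, 0.2]]
ta [ 541.9 -215.8   85. ]
ha [531.8 -43.1  96. ]
tb [ 652.5 -308.5   85. ]
hb [ 645.  -180.7   90. ]
wing [465.5  11.1 122. ]
org [595.6 236.1  75. ]
pull [ 479.54254624 -146.48137091  122.43222965] [[-138.21274596 -280.15927531  122.43222965]]
earbuds scene 0.5 [254.7, 147.3, 273.6, 165.1] [ 643.1 -227.3] [44.6 63.3] 6.8
earbuds scene 0.28 [294.7, 165.3, 310.0, 181.3] [ 577.2 -114.3] [51.9 42.2] 62.0
earbuds top 0.48 [368.5, 167.9, 386.7, 180.0] [ 640.2 -229. ] [43.5 59.6] 5.2
mints scene 0.63 [270.6, 184.8, 287.6, 195.6] [670.6 -96.2] [48.3 56.4] 55.3
balm scene 0.5 [295.1, 167.6, 310.5, 186.5] [ 577.6 -113.6] [55.6 42.3] 62.0
balm scene 0.24 [237.1, 138.8, 331.4, 214.1] [ 626. -164.] [210.5 269.6] 2.9
balm top 0.64 [333.3, 186.9, 346.7, 204.1] [ 572.  -115.6] [46.3 48.9] 70.6
```

```bash
cat > ov.py <<'E'
from h import *
def overlay(files,p,out,segs):
    rows=[]
    for n,f,(y0,y1,x0,x1),s in files:
        a=cv2.imread(f'pics/{f}.png')
        a=cv2.resize(a[y0:y1,x0:x1],None,fx=s,fy=s,interpolation=2); a=cv2.convertScaleAbs(a,alpha=1.5)
        for A,B in segs:
            P=(proj(n,c2w(p,np.linspace(A,B,12)))-[x0,y0]+.5)*s-.5
            cv2.polylines(a,[np.round(P*8).astype(np.int32)],False,(255,0,255),1,16,3)
        rows.append(a)
    cv2.imwrite(f'pics/{out}.png',rows[0]) if len(rows)==1 else [cv2.imwrite(f'pics/{out}_{i}.png',r) for i,r in enumerate(rows)]
def box(x0,x1,y0,y1,z): 
    c=[(x0,y0,z),(x1,y0,z),(x1,y1,z),(x0,y1,z)]; return [(c[i],c[(i+1)%4]) for i in range(4)]
SEG=box(-105,105,20,170,106)+box(-105,105,-180,20,90)+box(-105,105,-322,-182,90)+box(-55,105,-421,-326,90)+[((-90,-353,85),(-70,-353,85)),((15,-452,85),(35,-452,85)),((-143,-140,134),(-143,-104,134))]
E
python3 - <<'E'
from ov import *
p=np.load('p.npy')
overlay([('top','top0',(110,290,180,440),3)],p,'ovt',SEG)
overlay([('scene','scene0',(120,320,220,420),3)],p,'ovs',SEG)
for n in('top','scene'):
    a=cv2.imread(f'pics/{n}0.png').astype(int); b,g,r=a[...,0],a[...,1],a[...,2]
    M=((g>r*1.25)&(g>b*1.1)).astype(np.uint8)
    for k in cv2.findContours(M,0,1)[0]:
        if cv2.contourArea(k)>30:
            W=atz(n,k.reshape(-1,2),105); print(n,k.mean((0,1)),[np.round(v,1) for v in cv2.minAreaRect(W[:,:2].astype(np.float32))])
E
```

```text
top [150.4375 262.075 ] [array([374.6, 477. ]), array([65.1, 65.6]), np.float64(44.6)]
top [334.87804878 166.41463415] [array([666.1, -98.4]), array([34.9, 48.9]), np.float64(54.9)]
scene [461.03571429 385.07142857] [array([531. , 598.5]), array([31.8, 13.1]), np.float64(33.8)]
scene [480.02040816 314.26530612] [array([383.3, 485.5]), array([68.2, 65.3]), np.float64(12.5)]
scene [275.82352941 189.82352941] [array([670. , -95.7]), array([41.1, 50.8]), np.float64(54.4)]
```

View pics/ovt.png

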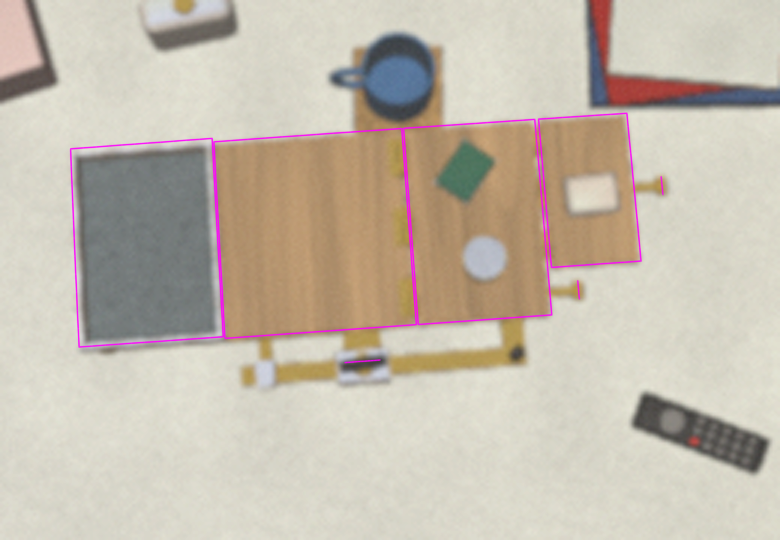

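View pics/ovs.png

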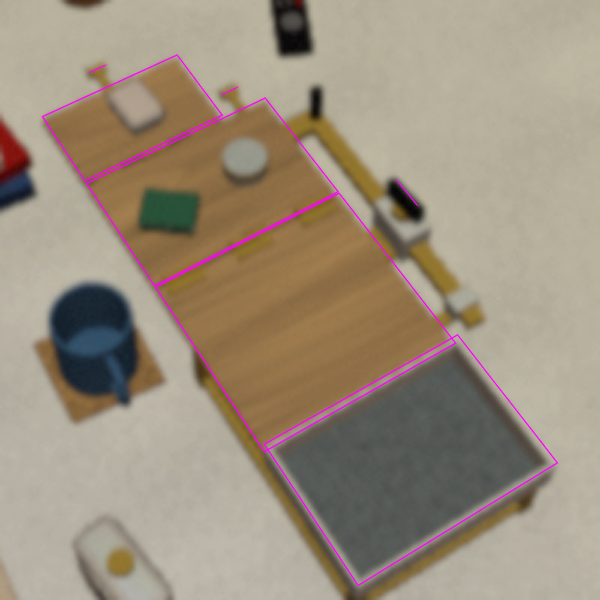

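>>> apply_moves([
  {"tx": 0.025, "ty": -0.042, "tz": 0, "spin": 3},
  {"tx": 0.05, "ty": -0.084, "tz": 0, "spin": 6},
  {"tx": 0.075, "ty": -0.126, "tz": 0, "spin": 9},
  {"tx": 0.1, "ty": -0.168, "tz": 0, "spin": 12},
  {"tx": 0.125, "ty": -0.21, "tz": 0, "spin": 15},
  {"tx": 0.15, "ty": -0.252, "tz": 0, "spin": 17.3},
  {"tx": 0.175, "ty": -0.294, "tz": 0, "spin": 17.3},
  {"tx": 0.2, "ty": -0.336, "tz": 0, "spin": 17.3},
], gripper=-1)

```text
t: 2.8
ee_pos: [351.6, 268.9, 241.7]
orientation: [-0.092, 3.139, 0.001]
ft_force: [0.8, -0.5, -0.2]
width: 87.7
grasp_force: 0.0
```

>>> apply_moves([
  {"tx": 0.028, "ty": -0.041, "tz": 0, "spin": 0},
  {"tx": 0.056, "ty": -0.082, "tz": 0, "spin": 0},
  {"tx": 0.084, "ty": -0.123, "tz": 0, "spin": 0},
  {"tx": 0.112, "ty": -0.164, "tz": 0, "spin": 0},
  {"tx": 0.14, "ty": -0.205, "tz": 0, "spin": 0},
  {"tx": 0.168, "ty": -0.246, "tz": 0, "spin": 0},
  {"tx": 0.196, "ty": -0.287, "tz": 0, "spin": 0},
  {"tx": 0.22, "ty": -0.328, "tz": 0, "spin": 0},
])

```text
t: 3.6
ee_pos: [572.1, -59.6, 241.6]
orientation: [-0.091, 3.139, -0.0]
ft_force: [0.3, 0.4, 0.5]
width: 88.0
grasp_force: 0.0
```

```bash
cat > look.py <<'E'
from h import *
import sys
def look(names,tag=None,zb=90):
    for n in('scene','top'):
        im=ctrl.get_image(n)
        if tag: cv2.imwrite(f'pics/{tag}_{n}.png',cv2.cvtColor(im,cv2.COLOR_RGB2BGR))
    H=dict(earbuds=24,mints=20,balm=22,charger=28)
    for m in names:
        for n in('scene','top'):
            for x in ctrl.outline_of(m,n)[:2]:
                k=max(cv2.findContours(x['pixels'].astype(np.uint8),0,1)[0],key=cv2.contourArea).reshape(-1,2)
                c,s,a=cv2.minAreaRect(atz(n,k,zb+H[m]*.7)[:,:2].astype(np.float32))
                print(m,n,round(x['score'],2),np.round(c,1),np.round(s,1),round(a,1))
            for x in ctrl.pinpoint(m,n)[:1]: print('   pin',n,round(x['score'],2),np.round(atz(n,x['uv'],zb)[0,:2],1))
if __name__=='__main__': look(sys.argv[2:],sys.argv[1])
E
python3 look.py a balm mints earbuds
```

```text
balm scene 0.73 [ 577.6 -113.6] [55.6 48.3] 62.0
   pin scene 0.78 [ 570.  -107.4]
balm top 0.55 [ 566.1 -106.7] [25.  25.2] 88.9
   pin top 0.59 [ 578.2 -114.1]
mints scene 0.17 [ 625.8 -165.9] [211.5 274.4] 2.8
   pin scene 0.53 [665.6 -98. ]
earbuds scene 0.63 [ 641.9 -227.1] [46.7 67.6] 6.6
   pin scene 0.47 [ 645.6 -233.9]
earbuds top 0.57 [ 640.5 -229.4] [60.3 44.8] 89.4
   pin top 0.67 [ 642.7 -236.3]
```

>>> apply_moves([
  {"tx": 0.004, "ty": -0.028, "tz": 0, "spin": 0},
  {"tx": 0.005, "ty": -0.0565, "tz": -0.02, "spin": 0},
  {"tx": 0.005, "ty": -0.0565, "tz": -0.05, "spin": 0},
  {"tx": 0.005, "ty": -0.0565, "tz": -0.08, "spin": 0},
  {"tx": 0.005, "ty": -0.0565, "tz": -0.105, "spin": 0},
  {"tx": 0.005, "ty": -0.0565, "tz": -0.12, "spin": 0},
  {"tx": 0.005, "ty": -0.0565, "tz": -0.128, "spin": 0},
  {"tx": 0.005, "ty": -0.0565, "tz": -0.129, "spin": 0},
])

```text
t: 5.1
ee_pos: [575.7, -113.8, 111.9]
orientation: [0.092, -3.139, -0.0]
ft_force: [0.1, -0.2, 0.4]
width: 87.5
grasp_force: 0.0
```

>>> apply_moves([
  {"tx": 0, "ty": 0, "tz": 0, "spin": 0},
  {"tx": 0, "ty": 0, "tz": 0, "spin": 0},
  {"tx": 0, "ty": 0, "tz": 0, "spin": 0},
  {"tx": 0, "ty": 0, "tz": 0, "spin": 0},
  {"tx": 0, "ty": 0, "tz": 0, "spin": 0},
  {"tx": 0, "ty": 0, "tz": 0, "spin": 0},
  {"tx": 0, "ty": 0, "tz": 0, "spin": 0},
  {"tx": 0, "ty": 0, "tz": 0, "spin": 0},
], gripper=1)

```text
t: 5.9
ee_pos: [576.0, -114.1, 112.6]
orientation: [-0.091, 3.14, -0.0]
ft_force: [0.1, 0.5, 3.2]
width: 45.2
grasp_force: 30.0
```

>>> apply_moves([
  {"tx": 0, "ty": 0, "tz": 0.02, "spin": 0},
  {"tx": 0, "ty": 0.01, "tz": 0.045, "spin": 0},
  {"tx": -0.005, "ty": 0.04, "tz": 0.06, "spin": 0},
  {"tx": -0.01, "ty": 0.08, "tz": 0.06, "spin": 0},
  {"tx": -0.015, "ty": 0.12, "tz": 0.06, "spin": 0},
  {"tx": -0.02, "ty": 0.16, "tz": 0.06, "spin": 0},
  {"tx": -0.025, "ty": 0.2, "tz": 0.06, "spin": 0},
  {"tx": -0.03, "ty": 0.24, "tz": 0.06, "spin": 0},
])

```text
t: 6.7
ee_pos: [545.2, 127.5, 172.2]
orientation: [0.091, -3.14, 0.0]
ft_force: [1.0, 0.5, -1.5]
width: 45.5
grasp_force: 30.0
```

>>> apply_moves([
  {"tx": -0.003, "ty": 0.04, "tz": 0, "spin": 0},
  {"tx": -0.006, "ty": 0.08, "tz": 0, "spin": 0},
  {"tx": -0.008, "ty": 0.107, "tz": 0, "spin": 0},
  {"tx": -0.008, "ty": 0.107, "tz": -0.02, "spin": 0},
  {"tx": -0.008, "ty": 0.107, "tz": -0.045, "spin": 0},
  {"tx": -0.008, "ty": 0.107, "tz": -0.065, "spin": 0},
  {"tx": -0.008, "ty": 0.107, "tz": -0.073, "spin": 0},
  {"tx": -0.008, "ty": 0.107, "tz": -0.073, "spin": 0},
])

```text
t: 7.5
ee_pos: [537.2, 232.8, 98.4]
orientation: [0.091, -3.138, 0.001]
ft_force: [0.1, -0.5, -0.6]
width: 45.3
grasp_force: 30.0
```

>>> apply_moves([
  {"tx": 0, "ty": 0, "tz": -0.001, "spin": 0},
  {"tx": 0, "ty": 0, "tz": -0.001, "spin": 0},
  {"tx": 0, "ty": 0, "tz": -0.001, "spin": 0},
  {"tx": 0, "ty": 0, "tz": 0.0, "spin": 0},
  {"tx": 0, "ty": 0, "tz": 0.02, "spin": 0},
  {"tx": 0, "ty": 0, "tz": 0.04, "spin": 0},
  {"tx": 0, "ty": 0, "tz": 0.06, "spin": 0},
  {"tx": 0, "ty": 0, "tz": 0.07, "spin": 0},
], gripper=-0.9)

```text
t: 8.3
ee_pos: [538.7, 233.3, 171.4]
orientation: [-0.091, 3.138, 0.001]
ft_force: [0.1, 0.1, 0.2]
width: 83.6
grasp_force: 0.0
```

>>> apply_moves([
  {"tx": 0.015, "ty": -0.03, "tz": 0, "spin": -5},
  {"tx": 0.03, "ty": -0.06, "tz": 0, "spin": -10},
  {"tx": 0.045, "ty": -0.09, "tz": 0, "spin": -15},
  {"tx": 0.06, "ty": -0.12, "tz": 0, "spin": -20},
  {"tx": 0.075, "ty": -0.15, "tz": 0, "spin": -25},
  {"tx": 0.09, "ty": -0.18, "tz": 0, "spin": -30},
  {"tx": 0.1, "ty": -0.2, "tz": 0, "spin": -35},
  {"tx": 0.1, "ty": -0.2, "tz": 0, "spin": -38},
], gripper=-1)

```text
t: 9.1
ee_pos: [639.0, 30.3, 169.2]
orientation: [0.945, 2.995, -0.0]
ft_force: [-0.6, 0.2, 0.4]
width: 87.8
grasp_force: 0.0
```

```bash
python3 look.py b mints earbuds; python3 - <<'E'
from h import *
for n in('top','scene'):
    a=cv2.imread(f'pics/b_{n}.png').astype(int); b,g,r=a[...,0],a[...,1],a[...,2]
    M=((g>r*1.25)&(g>b*1.1)).astype(np.uint8)
    for k in cv2.findContours(M,0,1)[0]:
        if 400>cv2.contourArea(k)>30:
            W=atz(n,k.reshape(-1,2),105); print(n,[np.round(v,1) for v in cv2.minAreaRect(W[:,:2].astype(np.float32))])
E
```

```text
mints scene 0.57 [667.9 -97. ] [46.1 56. ] 61.9
   pin scene 0.6 [665.4 -91.1]
mints top 0.76 [666.7 -97.9] [43.1 57.7] 54.9
mints top 0.72 [ 616.5 -174.5] [208.8 271.3] 3.4
   pin top 0.69 [656.  -94.2]
earbuds scene 0.65 [ 643.5 -227.5] [45. 67.] 7.5
earbuds scene 0.24 [588.3  18.2] [282.3 634.7] 1.1
   pin scene 0.58 [ 644.1 -225.5]
earbuds top 0.58 [ 639.9 -230.5] [43.9 56.3] 6.6
   pin top 0.73 [ 635.7 -235.4]
top [array([373.8, 477.8]), array([66.7, 61.9]), np.float64(89.8)]
top [array([665.7, -98.2]), array([34.9, 49.7]), np.float64(54.9)]
scene [array([532.6, 594.2]), array([31.3, 13.3]), np.float64(13.6)]
scene [array([383.3, 485.5]), array([68.2, 65.3]), np.float64(12.5)]
scene [array([670.4, -95.5]), array([41.1, 51.2]), np.float64(54.3)]
```

>>> apply_moves([
  {"tx": 0.01, "ty": -0.045, "tz": 0, "spin": 0},
  {"tx": 0.02, "ty": -0.09, "tz": 0, "spin": 0},
  {"tx": 0.029, "ty": -0.13, "tz": 0, "spin": 0},
  {"tx": 0.029, "ty": -0.13, "tz": -0.02, "spin": 0},
  {"tx": 0.029, "ty": -0.13, "tz": -0.04, "spin": 0},
  {"tx": 0.029, "ty": -0.13, "tz": -0.053, "spin": 0},
  {"tx": 0.029, "ty": -0.13, "tz": -0.058, "spin": 0},
  {"tx": 0.029, "ty": -0.13, "tz": -0.058, "spin": 0},
])

```text
t: 10.4
ee_pos: [666.5, -96.5, 110.7]
orientation: [-0.935, -2.998, 0.0]
ft_force: [0.2, -1.1, 0.2]
width: 87.8
grasp_force: 0.0
```

>>> apply_moves([
  {"tx": 0, "ty": 0, "tz": 0, "spin": 0},
  {"tx": 0, "ty": 0, "tz": 0, "spin": 0},
  {"tx": 0, "ty": 0, "tz": 0, "spin": 0},
  {"tx": 0, "ty": 0, "tz": 0, "spin": 0},
  {"tx": 0, "ty": 0, "tz": 0, "spin": 0},
  {"tx": 0, "ty": 0, "tz": 0, "spin": 0},
  {"tx": 0, "ty": 0, "tz": 0, "spin": 0},
  {"tx": 0, "ty": 0, "tz": 0, "spin": 0},
], gripper=1)

```text
t: 11.2
ee_pos: [666.9, -97.0, 111.5]
orientation: [0.936, 2.999, 0.0]
ft_force: [-0.3, 0.2, 1.2]
width: 41.8
grasp_force: 30.0
```

>>> apply_moves([
  {"tx": 0, "ty": 0, "tz": 0.02, "spin": 0},
  {"tx": 0, "ty": 0.01, "tz": 0.045, "spin": 3},
  {"tx": -0.01, "ty": 0.04, "tz": 0.06, "spin": 10},
  {"tx": -0.02, "ty": 0.08, "tz": 0.06, "spin": 17},
  {"tx": -0.03, "ty": 0.12, "tz": 0.06, "spin": 24},
  {"tx": -0.04, "ty": 0.16, "tz": 0.06, "spin": 31},
  {"tx": -0.05, "ty": 0.2, "tz": 0.06, "spin": 38},
  {"tx": -0.06, "ty": 0.24, "tz": 0.06, "spin": 38},
])

```text
t: 12.0
ee_pos: [606.2, 144.5, 171.3]
orientation: [0.096, -3.14, -0.0]
ft_force: [-0.3, 0.2, -0.3]
width: 41.8
grasp_force: 30.0
```

>>> apply_moves([
  {"tx": -0.004, "ty": 0.035, "tz": 0, "spin": 0},
  {"tx": -0.008, "ty": 0.07, "tz": 0, "spin": 0},
  {"tx": -0.0095, "ty": 0.093, "tz": 0, "spin": 0},
  {"tx": -0.0095, "ty": 0.093, "tz": -0.02, "spin": 0},
  {"tx": -0.0095, "ty": 0.093, "tz": -0.045, "spin": 0},
  {"tx": -0.0095, "ty": 0.093, "tz": -0.065, "spin": 0},
  {"tx": -0.0095, "ty": 0.093, "tz": -0.073, "spin": 0},
  {"tx": -0.0095, "ty": 0.093, "tz": -0.074, "spin": 0},
])

```text
t: 12.8
ee_pos: [596.9, 235.9, 96.7]
orientation: [0.091, -3.139, 0.001]
ft_force: [0.8, 0.2, 0.1]
width: 41.8
grasp_force: 30.0
```

>>> apply_moves([
  {"tx": 0, "ty": 0, "tz": -0.001, "spin": 0},
  {"tx": 0, "ty": 0, "tz": -0.001, "spin": 0},
  {"tx": 0, "ty": 0, "tz": -0.001, "spin": 0},
  {"tx": 0, "ty": 0, "tz": 0.0, "spin": 0},
  {"tx": 0, "ty": 0, "tz": 0.02, "spin": 0},
  {"tx": 0, "ty": 0, "tz": 0.04, "spin": 0},
  {"tx": 0, "ty": 0, "tz": 0.06, "spin": 0},
  {"tx": 0, "ty": 0, "tz": 0.07, "spin": 0},
], gripper=-0.9)

```text
t: 13.6
ee_pos: [598.2, 236.3, 169.5]
orientation: [-0.091, 3.138, 0.001]
ft_force: [-0.2, 0.4, -0.3]
width: 83.2
grasp_force: 0.0
```

>>> apply_moves([
  {"tx": 0.005, "ty": -0.045, "tz": 0, "spin": -8},
  {"tx": 0.01, "ty": -0.09, "tz": 0, "spin": -16},
  {"tx": 0.015, "ty": -0.135, "tz": 0, "spin": -24},
  {"tx": 0.02, "ty": -0.18, "tz": 0, "spin": -32},
  {"tx": 0.025, "ty": -0.225, "tz": 0, "spin": -40},
  {"tx": 0.03, "ty": -0.27, "tz": 0, "spin": -48},
  {"tx": 0.035, "ty": -0.315, "tz": 0, "spin": -56},
  {"tx": 0.04, "ty": -0.334, "tz": 0, "spin": -64},
], gripper=-1)

```text
t: 14.4
ee_pos: [637.1, -101.8, 167.3]
orientation: [1.598, 2.704, -0.001]
ft_force: [-0.4, 0.5, 0.7]
width: 87.9
grasp_force: 0.0
```

```bash
python3 look.py c earbuds balm mints charger
```

```text
earbuds scene 0.52 [ 647.5 -240.1] [43.4 37.1] 64.6
   pin scene 0.6 [ 641.7 -223.3]
earbuds top 0.74 [ 639.  -230.2] [39.4 52.7] 5.8
earbuds top 0.35 [ 638.9 -251.8] [107.2 165. ] 81.3
   pin top 0.69 [369.6 457.5]
balm scene 0.73 [543.8 239.9] [49.5 46.4] 61.7
balm scene 0.29 [ 624.9 -160.3] [209.8 263.2] 3.5
   pin scene 0.55 [543.  241.2]
balm top 0.59 [533.3 230.5] [41.1 41.7] 62.9
   pin top 0.65 [536.1 228.5]
mints scene 0.58 [604.4 242.4] [58.8 45.4] 3.3
   pin scene 0.68 [605.7 252.6]
mints top 0.55 [596.  233.8] [57.2 37.8] 0.5
mints top 0.47 [ 639.8 -252.5] [108.5 165.4] 82.1
   pin top 0.55 [585.2 237.1]
   pin scene 0.6 [601.5 249.7]
charger top 0.28 [462.6  19.4] [19.3 27.5] 25.9
   pin top 0.59 [ 641.1 -236.2]
```

>>> apply_moves([
  {"tx": 0.001, "ty": -0.045, "tz": 0, "spin": -8},
  {"tx": 0.002, "ty": -0.09, "tz": 0, "spin": -16},
  {"tx": 0.003, "ty": -0.131, "tz": 0, "spin": -23},
  {"tx": 0.003, "ty": -0.131, "tz": -0.02, "spin": -23},
  {"tx": 0.003, "ty": -0.131, "tz": -0.04, "spin": -23},
  {"tx": 0.003, "ty": -0.131, "tz": -0.05, "spin": -23},
  {"tx": 0.003, "ty": -0.131, "tz": -0.054, "spin": -23},
  {"tx": 0.003, "ty": -0.131, "tz": -0.054, "spin": -23},
])

```text
t: 16.1
ee_pos: [640.3, -228.6, 113.1]
orientation: [-2.094, -2.341, 0.0]
ft_force: [-0.3, -0.1, -0.1]
width: 87.8
grasp_force: 0.0
```

>>> apply_moves([
  {"tx": 0, "ty": 0, "tz": 0, "spin": 0},
  {"tx": 0, "ty": 0, "tz": 0, "spin": 0},
  {"tx": 0, "ty": 0, "tz": 0, "spin": 0},
  {"tx": 0, "ty": 0, "tz": 0, "spin": 0},
  {"tx": 0, "ty": 0, "tz": 0, "spin": 0},
  {"tx": 0, "ty": 0, "tz": 0, "spin": 0},
  {"tx": 0, "ty": 0, "tz": 0, "spin": 0},
  {"tx": 0, "ty": 0, "tz": 0, "spin": 0},
], gripper=1)

```text
t: 16.9
ee_pos: [640.4, -229.0, 113.5]
orientation: [2.095, 2.341, 0.0]
ft_force: [-0.5, 0.3, 1.5]
width: 41.6
grasp_force: 30.0
```

>>> apply_moves([
  {"tx": 0, "ty": 0, "tz": 0.02, "spin": 0},
  {"tx": 0, "ty": 0.01, "tz": 0.045, "spin": 7},
  {"tx": 0, "ty": 0.04, "tz": 0.06, "spin": 15},
  {"tx": 0, "ty": 0.08, "tz": 0.06, "spin": 23},
  {"tx": 0, "ty": 0.12, "tz": 0.06, "spin": 31},
  {"tx": 0, "ty": 0.16, "tz": 0.06, "spin": 39},
  {"tx": 0, "ty": 0.2, "tz": 0.06, "spin": 47},
  {"tx": 0, "ty": 0.24, "tz": 0.06, "spin": 55},
])

```text
t: 17.7
ee_pos: [640.0, 12.5, 173.3]
orientation: [-0.769, -3.046, 0.0]
ft_force: [-0.4, -0.3, -0.5]
width: 41.9
grasp_force: 30.0
```

>>> apply_moves([
  {"tx": 0.004, "ty": 0.045, "tz": 0, "spin": 8},
  {"tx": 0.008, "ty": 0.09, "tz": 0, "spin": 16},
  {"tx": 0.012, "ty": 0.135, "tz": 0, "spin": 24},
  {"tx": 0.016, "ty": 0.18, "tz": 0, "spin": 32},
  {"tx": 0.021, "ty": 0.229, "tz": 0, "spin": 32},
  {"tx": 0.021, "ty": 0.229, "tz": -0.02, "spin": 32},
  {"tx": 0.021, "ty": 0.229, "tz": -0.04, "spin": 32},
  {"tx": 0.021, "ty": 0.229, "tz": -0.05, "spin": 32},
])

```text
t: 18.5
ee_pos: [660.0, 240.3, 121.3]
orientation: [0.093, -3.137, 0.001]
ft_force: [-0.6, -0.5, -0.6]
width: 41.3
grasp_force: 30.0
```

>>> apply_moves([
  {"tx": 0, "ty": 0, "tz": -0.01, "spin": 0},
  {"tx": 0, "ty": 0, "tz": -0.02, "spin": 0},
  {"tx": 0, "ty": 0, "tz": -0.0235, "spin": 0},
  {"tx": 0, "ty": 0, "tz": -0.0235, "spin": 0},
  {"tx": 0, "ty": 0, "tz": -0.0235, "spin": 0},
  {"tx": 0, "ty": 0, "tz": -0.0235, "spin": 0},
  {"tx": 0, "ty": 0, "tz": -0.0235, "spin": 0},
  {"tx": 0, "ty": 0, "tz": -0.0235, "spin": 0},
])

```text
t: 19.3
ee_pos: [664.7, 240.2, 113.1]
orientation: [-0.089, 3.132, 0.002]
ft_force: [-23.6, -7.9, 74.6]
width: 41.8
grasp_force: 60.4
```

>>> apply_moves([
  {"tx": 0, "ty": 0, "tz": 0.02, "spin": 0},
  {"tx": 0, "ty": 0, "tz": 0.04, "spin": 0},
  {"tx": 0, "ty": 0, "tz": 0.06, "spin": 0},
  {"tx": 0, "ty": 0, "tz": 0.075, "spin": 0},
  {"tx": 0, "ty": 0, "tz": 0.075, "spin": 0},
  {"tx": 0, "ty": 0, "tz": 0.075, "spin": 0},
  {"tx": 0, "ty": 0, "tz": 0.075, "spin": 0},
  {"tx": 0, "ty": 0, "tz": 0.075, "spin": 0},
])

```text
t: 20.1
ee_pos: [660.7, 239.7, 173.5]
orientation: [0.091, -3.138, 0.001]
ft_force: [-0.5, -0.8, -0.2]
width: 41.4
grasp_force: 29.9
```

```bash
python3 look.py d earbuds balm mints; python3 -c "
import cv2,numpy as np
a=cv2.imread('pics/d_scene.png')[200:340,280:440];b=cv2.imread('pics/d_top.png')[130:270,180:340]
f=lambda a:cv2.convertScaleAbs(cv2.resize(a,(400,350),interpolation=2),alpha=1.4)
cv2.imwrite('pics/dd.png',np.hstack([f(a),f(b)]))"
```

```text
earbuds scene 0.46 [666.4 219.2] [49.9 24.9] 81.5
   pin scene 0.65 [639.7 219.4]
earbuds top 0.59 [466.1  12.7] [24.9 48.3] 25.9
   pin top 0.58 [ 641.4 -187.8]
balm scene 0.75 [544.3 238.3] [50.4 43.8] 33.2
balm scene 0.51 [ 624.4 -147.5] [209.8 235.4] 3.3
   pin scene 0.49 [537.  237.4]
balm top 0.74 [765.5 -23.3] [ 88.  100.4] 37.9
   pin scene 0.59 [ 653.8 -288.5]
```

View pics/dd.png

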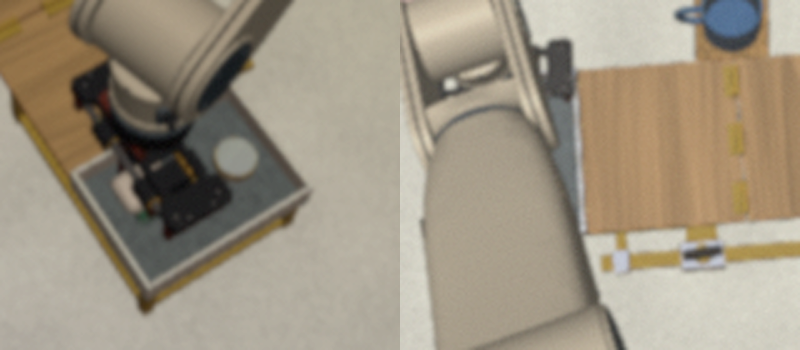

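>>> apply_moves([
  {"tx": 0, "ty": -0.045, "tz": 0.005, "spin": 0},
  {"tx": 0, "ty": -0.09, "tz": 0.01, "spin": 0},
  {"tx": 0, "ty": -0.135, "tz": 0.01, "spin": 0},
  {"tx": 0, "ty": -0.18, "tz": 0.01, "spin": 0},
  {"tx": 0, "ty": -0.22, "tz": 0.01, "spin": 0},
  {"tx": 0, "ty": -0.25, "tz": 0.01, "spin": 0},
  {"tx": 0, "ty": -0.25, "tz": 0.01, "spin": 0},
  {"tx": 0, "ty": -0.25, "tz": 0.01, "spin": 0},
])

```text
t: 21.6
ee_pos: [661.4, -10.5, 185.0]
orientation: [-0.089, 3.14, 0.0]
ft_force: [-1.0, 0.6, -0.4]
width: 42.0
grasp_force: 29.9
```

```bash
python3 look.py e earbuds balm mints; python3 -c "
import cv2,numpy as np
a=cv2.imread('pics/e_scene.png')[200:340,280:440];b=cv2.imread('pics/e_top.png')[130:270,180:340]
f=lambda a:cv2.convertScaleAbs(cv2.resize(a,(400,350),interpolation=2),alpha=1.4)
cv2.imwrite('pics/ee.png',np.hstack([f(a),f(b)]))"
```

```text
earbuds scene 0.62 [662.8 -50.5] [21.7 45.5] 13.1
earbuds scene 0.55 [ 685.3 -226.8] [149.8 101.8] 58.0
   pin scene 0.62 [642.9 -55.6]
earbuds top 0.71 [ 483.4 -120.1] [48.3 77. ] 5.2
balm scene 0.67 [544.2 239.7] [49.5 46.7] 61.7
balm scene 0.6 [494.1 -89.4] [157.5  54.3] 86.3
   pin scene 0.59 [540.2 242.3]
balm top 0.59 [533.  231.4] [44.1 40.7] 0.3
   pin top 0.66 [541.2 228.9]
mints scene 0.73 [639.8 231.6] [60.  46.4] 3.3
   pin scene 0.57 [639.7 239.4]
mints top 0.68 [630.7 222.6] [56.3 42.2] 8.7
mints top 0.15 [ 484.5 -120.9] [47.9 71.2] 3.2
```

View pics/ee.png

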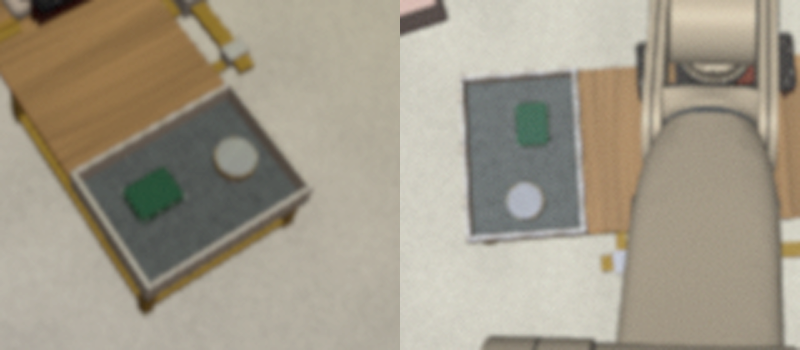

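>>> apply_moves([
  {"tx": -0.01, "ty": 0, "tz": -0.02, "spin": 0},
  {"tx": -0.01, "ty": 0, "tz": -0.04, "spin": 0},
  {"tx": -0.01, "ty": 0, "tz": -0.055, "spin": 0},
  {"tx": -0.01, "ty": 0, "tz": -0.065, "spin": 0},
  {"tx": -0.01, "ty": 0, "tz": -0.07, "spin": 0},
  {"tx": -0.01, "ty": 0, "tz": -0.0705, "spin": 0},
  {"tx": -0.01, "ty": 0, "tz": -0.0705, "spin": 0},
  {"tx": -0.01, "ty": 0, "tz": -0.0705, "spin": 0},
])

```text
t: 23.1
ee_pos: [651.9, -10.0, 115.1]
orientation: [-0.091, 3.139, -0.0]
ft_force: [-0.6, -0.5, -0.0]
width: 41.9
grasp_force: 29.9
```

>>> apply_moves([
  {"tx": 0, "ty": 0, "tz": 0, "spin": 0},
  {"tx": 0, "ty": 0, "tz": 0, "spin": 0},
  {"tx": 0, "ty": 0, "tz": 0, "spin": 0},
  {"tx": 0, "ty": 0, "tz": 0.0, "spin": 0},
  {"tx": 0, "ty": 0, "tz": 0.02, "spin": 0},
  {"tx": 0, "ty": 0, "tz": 0.04, "spin": 0},
  {"tx": 0, "ty": 0, "tz": 0.06, "spin": 0},
  {"tx": 0, "ty": 0, "tz": 0.06, "spin": 0},
], gripper=-0.9)

```text
t: 23.9
ee_pos: [653.1, -10.0, 177.2]
orientation: [-0.091, 3.135, -0.0]
ft_force: [-0.0, 0.4, 0.3]
width: 83.2
grasp_force: 0.0
```

>>> apply_moves([
  {"tx": -0.004, "ty": 0.045, "tz": 0, "spin": 0},
  {"tx": -0.008, "ty": 0.09, "tz": 0, "spin": 0},
  {"tx": -0.012, "ty": 0.135, "tz": 0, "spin": 0},
  {"tx": -0.016, "ty": 0.18, "tz": 0, "spin": 0},
  {"tx": -0.018, "ty": 0.22, "tz": 0, "spin": 0},
  {"tx": -0.018, "ty": 0.2345, "tz": 0, "spin": 0},
  {"tx": -0.018, "ty": 0.2345, "tz": 0, "spin": 0},
  {"tx": -0.018, "ty": 0.2345, "tz": -0.02, "spin": 0},
], gripper=-0.45)

```text
t: 24.7
ee_pos: [635.0, 224.2, 156.0]
orientation: [-0.092, 3.136, 0.001]
ft_force: [0.5, 0.3, -0.0]
width: 63.2
grasp_force: 0.0
```

>>> apply_moves([
  {"tx": 0, "ty": 0, "tz": -0.015, "spin": 0},
  {"tx": 0, "ty": 0, "tz": -0.03, "spin": 0},
  {"tx": 0, "ty": 0, "tz": -0.042, "spin": 0},
  {"tx": 0, "ty": 0, "tz": -0.05, "spin": 0},
  {"tx": 0, "ty": 0, "tz": -0.054, "spin": 0},
  {"tx": 0, "ty": 0, "tz": -0.056, "spin": 0},
  {"tx": 0, "ty": 0, "tz": -0.056, "spin": 0},
  {"tx": 0, "ty": 0, "tz": -0.056, "spin": 0},
])

```text
t: 25.5
ee_pos: [633.7, 224.7, 99.0]
orientation: [-0.092, 3.139, 0.0]
ft_force: [-0.2, 0.7, -1.1]
width: 63.6
grasp_force: 0.0
```

>>> apply_moves([
  {"tx": 0, "ty": 0, "tz": 0, "spin": 0},
  {"tx": 0, "ty": 0, "tz": 0, "spin": 0},
  {"tx": 0, "ty": 0, "tz": 0, "spin": 0},
  {"tx": 0, "ty": 0, "tz": 0, "spin": 0},
  {"tx": 0, "ty": 0, "tz": 0, "spin": 0},
  {"tx": 0, "ty": 0, "tz": 0, "spin": 0},
  {"tx": 0, "ty": 0, "tz": 0, "spin": 0},
  {"tx": 0, "ty": 0, "tz": 0, "spin": 0},
], gripper=1)

```text
t: 26.3
ee_pos: [633.4, 224.6, 98.6]
orientation: [-0.091, 3.14, 0.0]
ft_force: [-1.4, 0.1, 4.6]
width: 41.6
grasp_force: 30.0
```

>>> apply_moves([
  {"tx": 0, "ty": 0, "tz": 0.008, "spin": 0},
  {"tx": -0.012, "ty": 0.004, "tz": 0.008, "spin": 0},
  {"tx": -0.025, "ty": 0.008, "tz": 0.008, "spin": 0},
  {"tx": -0.037, "ty": 0.0115, "tz": 0.008, "spin": 0},
  {"tx": -0.037, "ty": 0.0115, "tz": 0.004, "spin": 0},
  {"tx": -0.037, "ty": 0.0115, "tz": 0.0, "spin": 0},
  {"tx": -0.037, "ty": 0.0115, "tz": 0, "spin": 0},
  {"tx": -0.037, "ty": 0.0115, "tz": 0, "spin": 0},
])

```text
t: 27.1
ee_pos: [596.5, 236.2, 98.4]
orientation: [-0.091, 3.14, 0.0]
ft_force: [-2.2, 1.0, 4.3]
width: 41.8
grasp_force: 30.0
```

>>> apply_moves([
  {"tx": 0, "ty": 0, "tz": 0, "spin": 0},
  {"tx": 0, "ty": 0, "tz": 0, "spin": 0},
  {"tx": 0, "ty": 0, "tz": 0, "spin": 0},
  {"tx": 0, "ty": 0, "tz": 0.005, "spin": 0},
  {"tx": 0, "ty": 0, "tz": 0.025, "spin": 0},
  {"tx": 0, "ty": 0, "tz": 0.05, "spin": 0},
  {"tx": 0, "ty": 0, "tz": 0.07, "spin": 0},
  {"tx": 0, "ty": 0, "tz": 0.075, "spin": 0},
], gripper=-0.8)

```text
t: 27.9
ee_pos: [597.8, 236.5, 176.1]
orientation: [-0.091, 3.136, 0.002]
ft_force: [-0.5, 1.2, 0.2]
width: 79.0
grasp_force: 0.0
```

>>> apply_moves([
  {"tx": 0, "ty": -0.05, "tz": 0, "spin": 0},
  {"tx": 0, "ty": -0.1, "tz": 0, "spin": 0},
  {"tx": 0, "ty": -0.15, "tz": 0, "spin": 0},
  {"tx": 0, "ty": -0.2, "tz": 0, "spin": 0},
  {"tx": 0, "ty": -0.25, "tz": 0, "spin": 0},
  {"tx": 0, "ty": -0.3, "tz": 0, "spin": 0},
  {"tx": 0, "ty": -0.35, "tz": 0, "spin": 0},
  {"tx": 0, "ty": -0.39, "tz": 0, "spin": 0},
])

```text
t: 28.7
ee_pos: [595.7, -156.7, 172.8]
orientation: [0.09, -3.14, 0.0]
ft_force: [-0.0, 0.7, 0.0]
width: 79.0
grasp_force: 0.0
```

```bash
python3 look.py f earbuds; python3 - <<'E'
from look import *
look(['mints','balm'],None,75)
E
```

```text
earbuds scene 0.68 [653.8  -8.1] [56.2 47.5] 5.7
earbuds scene 0.44 [ 608.7 -446. ] [143.4  73.8] 68.1
   pin scene 0.85 [651.3  -7.2]
earbuds top 0.74 [651.2 -11.2] [37.6 54.3] 89.4
   pin top 0.79 [652.2 -15.8]
mints scene 0.71 [599.9 237.3] [59.5 46. ] 5.1
mints scene 0.64 [ 652.4 -244.6] [161.1 135.5] 4.5
   pin scene 0.79 [602.7 239.8]
balm scene 0.8 [537.6 235.4] [51.2 43.4] 58.0
balm scene 0.16 [648.1 -17.4] [60.5 50.3] 2.8
   pin scene 0.56 [543.7 228.3]
balm top 0.53 [534.1 233. ] [45.2 42.1] 44.9
   pin top 0.75 [538.3 230.2]
```

>>> apply_moves([
  {"tx": 0.015, "ty": 0.04, "tz": 0, "spin": 0},
  {"tx": 0.03, "ty": 0.08, "tz": 0, "spin": 0},
  {"tx": 0.045, "ty": 0.12, "tz": 0, "spin": 0},
  {"tx": 0.056, "ty": 0.144, "tz": 0, "spin": 0},
  {"tx": 0.056, "ty": 0.144, "tz": -0.025, "spin": 0},
  {"tx": 0.056, "ty": 0.144, "tz": -0.045, "spin": 0},
  {"tx": 0.056, "ty": 0.144, "tz": -0.057, "spin": 0},
  {"tx": 0.056, "ty": 0.144, "tz": -0.06, "spin": 0},
])

```text
t: 30.3
ee_pos: [651.4, -10.0, 111.8]
orientation: [0.091, -3.138, -0.0]
ft_force: [0.0, 0.1, 0.8]
width: 79.1
grasp_force: 0.0
```

>>> apply_moves([
  {"tx": 0, "ty": 0, "tz": 0, "spin": 0},
  {"tx": 0, "ty": 0, "tz": 0, "spin": 0},
  {"tx": 0, "ty": 0, "tz": 0, "spin": 0},
  {"tx": 0, "ty": 0, "tz": 0, "spin": 0},
  {"tx": 0, "ty": 0, "tz": 0, "spin": 0},
  {"tx": 0, "ty": 0, "tz": 0, "spin": 0},
  {"tx": 0, "ty": 0, "tz": 0, "spin": 0},
  {"tx": 0, "ty": 0, "tz": 0, "spin": 0},
], gripper=1)

```text
t: 31.1
ee_pos: [652.6, -10.1, 113.9]
orientation: [-0.091, 3.14, -0.0]
ft_force: [-1.1, 0.1, 5.7]
width: 42.0
grasp_force: 30.0
```

>>> apply_moves([
  {"tx": 0, "ty": 0, "tz": 0.03, "spin": 0},
  {"tx": 0.002, "ty": 0.04, "tz": 0.06, "spin": 0},
  {"tx": 0.004, "ty": 0.085, "tz": 0.06, "spin": 0},
  {"tx": 0.006, "ty": 0.13, "tz": 0.06, "spin": 0},
  {"tx": 0.008, "ty": 0.175, "tz": 0.06, "spin": 0},
  {"tx": 0.01, "ty": 0.22, "tz": 0.06, "spin": 0},
  {"tx": 0.01, "ty": 0.25, "tz": 0.06, "spin": 0},
  {"tx": 0.01, "ty": 0.25, "tz": 0.045, "spin": 0},
])

```text
t: 31.9
ee_pos: [663.2, 244.7, 159.7]
orientation: [-0.098, 3.136, 0.003]
ft_force: [0.1, -0.7, -0.9]
width: 41.5
grasp_force: 30.0
```

>>> apply_moves([
  {"tx": 0, "ty": 0, "tz": -0.02, "spin": 0},
  {"tx": 0, "ty": 0, "tz": -0.035, "spin": 0},
  {"tx": 0, "ty": 0, "tz": -0.045, "spin": 0},
  {"tx": 0, "ty": 0, "tz": -0.053, "spin": 0},
  {"tx": 0, "ty": 0, "tz": -0.058, "spin": 0},
  {"tx": 0, "ty": 0, "tz": -0.059, "spin": 0},
  {"tx": 0, "ty": 0, "tz": -0.059, "spin": 0},
  {"tx": 0, "ty": 0, "tz": -0.059, "spin": 0},
])

```text
t: 32.7
ee_pos: [662.8, 240.1, 100.0]
orientation: [-0.091, 3.139, 0.001]
ft_force: [0.2, -0.3, -0.4]
width: 41.9
grasp_force: 30.0
```

>>> apply_moves([
  {"tx": 0, "ty": 0, "tz": -0.001, "spin": 0},
  {"tx": 0, "ty": 0, "tz": -0.001, "spin": 0},
  {"tx": 0, "ty": 0, "tz": -0.001, "spin": 0},
  {"tx": 0, "ty": 0, "tz": 0.0, "spin": 0},
  {"tx": 0, "ty": 0, "tz": 0.02, "spin": 0},
  {"tx": 0, "ty": 0, "tz": 0.04, "spin": 0},
  {"tx": 0, "ty": 0, "tz": 0.065, "spin": 0},
  {"tx": 0, "ty": 0, "tz": 0.075, "spin": 0},
], gripper=-0.8)

```text
t: 33.5
ee_pos: [663.5, 240.4, 177.1]
orientation: [-0.091, 3.137, 0.002]
ft_force: [1.0, 0.8, 0.2]
width: 79.1
grasp_force: 0.0
```

>>> apply_moves([
  {"tx": 0, "ty": -0.045, "tz": 0.005, "spin": -8},
  {"tx": 0, "ty": -0.09, "tz": 0.01, "spin": -16},
  {"tx": 0, "ty": -0.135, "tz": 0.01, "spin": -24},
  {"tx": 0, "ty": -0.18, "tz": 0.01, "spin": -32},
  {"tx": 0, "ty": -0.225, "tz": 0.01, "spin": -40},
  {"tx": 0, "ty": -0.27, "tz": 0.01, "spin": -48},
  {"tx": -0.002, "ty": -0.315, "tz": 0.01, "spin": -56},
  {"tx": -0.004, "ty": -0.36, "tz": 0.01, "spin": -64},
], gripper=-0.2)

```text
t: 34.3
ee_pos: [657.9, -121.8, 184.0]
orientation: [-1.594, -2.707, 0.0]
ft_force: [0.6, -0.3, -0.2]
width: 53.0
grasp_force: 0.0
```

>>> apply_moves([
  {"tx": 0, "ty": -0.045, "tz": 0, "spin": -8},
  {"tx": 0, "ty": -0.09, "tz": 0, "spin": -16},
  {"tx": 0, "ty": -0.13, "tz": 0, "spin": -24},
  {"tx": 0, "ty": -0.15, "tz": 0, "spin": -26},
  {"tx": 0, "ty": -0.15, "tz": 0, "spin": -26},
  {"tx": 0, "ty": -0.15, "tz": 0, "spin": -26},
  {"tx": 0, "ty": -0.15, "tz": 0, "spin": -26},
  {"tx": 0, "ty": -0.15, "tz": 0, "spin": -26},
])

```text
t: 35.1
ee_pos: [658.6, -268.2, 184.4]
orientation: [-2.152, -2.288, -0.0]
ft_force: [-0.0, 0.0, -0.1]
width: 52.7
grasp_force: 0.0
```

```bash
python3 - <<'E'
from look import *
look(['earbuds','mints','balm','charger'],'g',75)
f=lambda a:cv2.convertScaleAbs(cv2.resize(a,None,fx=2.3,fy=2.3,interpolation=2),alpha=1.4)
a=cv2.imread('pics/g_scene.png')[110:320,230:430]; b=cv2.imread('pics/g_top.png')[110:320,180:320]
cv2.imwrite('pics/gg.png',np.hstack([f(a),f(b)]))
E
```

```text
earbuds scene 0.69 [663.5 241.2] [57.9 45.3] 2.2
   pin scene 0.61 [657.6 244.5]
earbuds top 0.76 [659.5 239.5] [52.2 38.3] 0.5
   pin top 0.47 [657.7 225.7]
mints scene 0.91 [600.1 237.9] [61.7 46.5] 6.0
   pin scene 0.65 [604.1 240. ]
mints top 0.62 [597.5 236.1] [54.4 38.1] 0.6
   pin top 0.71 [580.9 244.9]
balm scene 0.62 [538.8 234.5] [51.2 45.9] 56.9
balm scene 0.61 [488.9 -97.1] [162.8  56.8] 86.5
   pin scene 0.57 [538.5 234.4]
balm top 0.67 [534.9 233.8] [41.3 38. ] 89.3
balm top 0.24 [580.   34.8] [265.3 555.4] 3.2
   pin top 0.45 [534.9 234. ]
   pin scene 0.52 [517.1 -60.1]
charger top 0.75 [580.   34.6] [266.7 554.6] 3.4
```

View pics/gg.png

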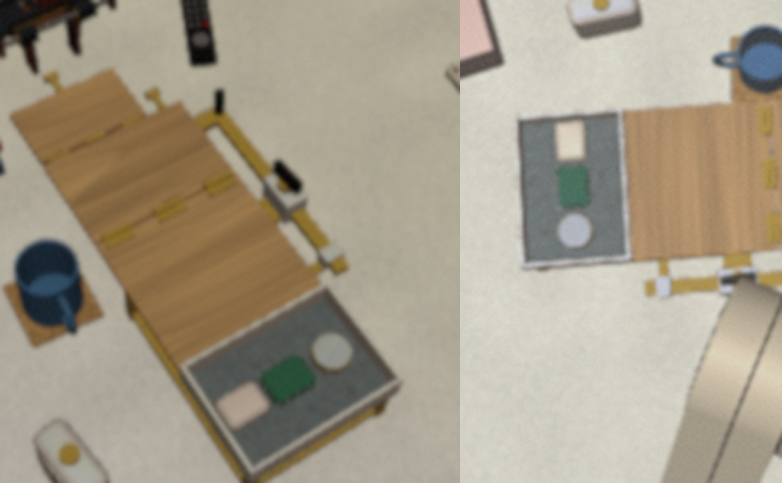

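>>> apply_moves([
  {"tx": -0.006, "ty": -0.039, "tz": 0, "spin": 0},
  {"tx": -0.006, "ty": -0.039, "tz": -0.02, "spin": 0},
  {"tx": -0.006, "ty": -0.039, "tz": -0.04, "spin": 0},
  {"tx": -0.006, "ty": -0.039, "tz": -0.06, "spin": 0},
  {"tx": -0.006, "ty": -0.039, "tz": -0.075, "spin": 0},
  {"tx": -0.006, "ty": -0.039, "tz": -0.083, "spin": 0},
  {"tx": -0.006, "ty": -0.039, "tz": -0.085, "spin": 0},
  {"tx": -0.006, "ty": -0.039, "tz": -0.085, "spin": 0},
])

```text
t: 36.8
ee_pos: [652.6, -309.0, 99.6]
orientation: [2.156, 2.285, 0.0]
ft_force: [0.2, -0.5, -0.5]
width: 52.6
grasp_force: 0.0
```

>>> apply_moves([
  {"tx": 0, "ty": 0, "tz": 0, "spin": 0},
  {"tx": 0, "ty": 0, "tz": 0, "spin": 0},
  {"tx": 0, "ty": 0, "tz": 0, "spin": 0},
  {"tx": 0, "ty": 0, "tz": 0, "spin": 0},
  {"tx": 0, "ty": 0, "tz": 0, "spin": 0},
  {"tx": 0, "ty": 0, "tz": 0, "spin": 0},
  {"tx": 0, "ty": 0, "tz": 0, "spin": 0},
  {"tx": 0, "ty": 0, "tz": 0, "spin": 0},
], gripper=1)

```text
t: 37.6
ee_pos: [653.5, -309.1, 99.9]
orientation: [2.154, 2.284, 0.002]
ft_force: [5.6, 1.0, -1.0]
width: 19.5
grasp_force: 30.0
```

```bash
cat > arc.py <<'E'
import numpy as np
def arc(R,h,ths,s=.0584):
    prev=np.zeros(3);P=[]
    for a in np.radians(ths):
        u=R*(1-np.cos(a))-h*np.sin(a); z=h*(1-np.cos(a))+R*np.sin(a)
        P.append((-s*u,np.cos(s)*u,z))
    for i in range(0,len(P),8):
        print([{"tx":round(v[0]/1e3,4),"ty":round(v[1]/1e3,4),"tz":round(v[2]/1e3,4),"spin":0} for v in np.array(P[i:i+8])-prev]); prev=np.array(P[i+7])
E
python3 -c "
from arc import *
print('b');arc(128,5,np.linspace(0,172,25)[1:])
print('a');arc(173,11,np.linspace(0,176,33)[1:])"
```

```text
b
[{'tx': np.float64(-0.0), 'ty': np.float64(0.0004), 'tz': np.float64(0.016), 'spin': 0}, {'tx': np.float64(-0.0002), 'ty': np.float64(0.0027), 'tz': np.float64(0.0318), 'spin': 0}, {'tx': np.float64(-0.0004), 'ty': np.float64(0.0071), 'tz': np.float64(0.0473), 'spin': 0}, {'tx': np.float64(-0.0008), 'ty': np.float64(0.0133), 'tz': np.float64(0.062), 'spin': 0}, {'tx': np.float64(-0.0012), 'ty': np.float64(0.0213), 'tz': np.float64(0.0759), 'spin': 0}, {'tx': np.float64(-0.0018), 'ty': np.float64(0.0309), 'tz': np.float64(0.0886), 'spin': 0}, {'tx': np.float64(-0.0025), 'ty': np.float64(0.0421), 'tz': np.float64(0.1001), 'spin': 0}, {'tx': np.float64(-0.0032), 'ty': np.float64(0.0546), 'tz': np.float64(0.1101), 'spin': 0}]
[{'tx': np.float64(-0.0008), 'ty': np.float64(0.0137), 'tz': np.float64(0.0083), 'spin': 0}, {'tx': np.float64(-0.0017), 'ty': np.float64(0.0282), 'tz': np.float64(0.0149), 'spin': 0}, {'tx': np.float64(-0.0025), 'ty': np.float64(0.0435), 'tz': np.float64(0.0196), 'spin': 0}, {'tx': np.float64(-0.0035), 'ty': np.float64(0.0593), 'tz': np.float64(0.0223), 'spin': 0
[... 3359 characters left out ...]
loat64(0.0125), 'tz': np.float64(-0.0109), 'spin': 0}, {'tx': np.float64(-0.0014), 'ty': np.float64(0.0239), 'tz': np.float64(-0.023), 'spin': 0}, {'tx': np.float64(-0.002), 'ty': np.float64(0.0341), 'tz': np.float64(-0.0362), 'spin': 0}, {'tx': np.float64(-0.0025), 'ty': np.float64(0.043), 'tz': np.float64(-0.0502), 'spin': 0}, {'tx': np.float64(-0.003), 'ty': np.float64(0.0505), 'tz': np.float64(-0.065), 'spin': 0}, {'tx': np.float64(-0.0033), 'ty': np.float64(0.0566), 'tz': np.float64(-0.0805), 'spin': 0}, {'tx': np.float64(-0.0036), 'ty': np.float64(0.0611), 'tz': np.float64(-0.0965), 'spin': 0}, {'tx': np.float64(-0.0038), 'ty': np.float64(0.0641), 'tz': np.float64(-0.1129), 'spin': 0}]
```

>>> apply_moves([
  {"tx": 0, "ty": 0.0005, "tz": 0.016, "spin": 0},
  {"tx": 0, "ty": 0.003, "tz": 0.032, "spin": 0},
  {"tx": -0.0005, "ty": 0.007, "tz": 0.047, "spin": 0},
  {"tx": -0.001, "ty": 0.0135, "tz": 0.062, "spin": 0},
  {"tx": -0.001, "ty": 0.0215, "tz": 0.076, "spin": 0},
  {"tx": -0.002, "ty": 0.031, "tz": 0.0885, "spin": 0},
  {"tx": -0.0025, "ty": 0.042, "tz": 0.1, "spin": 0},
  {"tx": -0.003, "ty": 0.0545, "tz": 0.11, "spin": 0},
])

```text
t: 38.4
ee_pos: [650.2, -254.6, 210.5]
orientation: [2.154, 2.283, 0.001]
ft_force: [4.6, 0.1, -1.4]
width: 19.7
grasp_force: 30.0
```

>>> apply_moves([
  {"tx": -0.001, "ty": 0.0135, "tz": 0.0085, "spin": 0},
  {"tx": -0.0015, "ty": 0.028, "tz": 0.015, "spin": 0},
  {"tx": -0.0025, "ty": 0.0435, "tz": 0.0195, "spin": 0},
  {"tx": -0.0035, "ty": 0.0595, "tz": 0.0225, "spin": 0},
  {"tx": -0.0045, "ty": 0.075, "tz": 0.023, "spin": 0},
  {"tx": -0.0055, "ty": 0.091, "tz": 0.022, "spin": 0},
  {"tx": -0.006, "ty": 0.107, "tz": 0.0185, "spin": 0},
  {"tx": -0.007, "ty": 0.122, "tz": 0.0135, "spin": 0},
])

```text
t: 39.2
ee_pos: [642.8, -131.3, 223.4]
orientation: [2.155, 2.284, 0.002]
ft_force: [5.8, -0.3, -0.1]
width: 19.6
grasp_force: 30.0
```

Good: the pull is still held. Finish the arc.

>>> apply_moves([
  {"tx": -0.001, "ty": 0.0145, "tz": -0.007, "spin": 0},
  {"tx": -0.0015, "ty": 0.0275, "tz": -0.016, "spin": 0},
  {"tx": -0.0025, "ty": 0.04, "tz": -0.026, "spin": 0},
  {"tx": -0.003, "ty": 0.0505, "tz": -0.038, "spin": 0},
  {"tx": -0.0035, "ty": 0.06, "tz": -0.051, "spin": 0},
  {"tx": -0.004, "ty": 0.0675, "tz": -0.065, "spin": 0},
  {"tx": -0.0045, "ty": 0.073, "tz": -0.08, "spin": 0},
  {"tx": -0.0045, "ty": 0.077, "tz": -0.0955, "spin": 0},
])

```text
t: 40.0
ee_pos: [638.2, -55.0, 126.6]
orientation: [2.154, 2.285, 0.0]
ft_force: [5.8, -4.3, -1.0]
width: 19.7
grasp_force: 30.0
```

>>> apply_moves([
  {"tx": 0, "ty": 0.0005, "tz": -0.003, "spin": 0},
  {"tx": 0, "ty": 0.001, "tz": -0.006, "spin": 0},
  {"tx": 0, "ty": 0.001, "tz": -0.009, "spin": 0},
  {"tx": 0, "ty": 0.001, "tz": -0.012, "spin": 0},
  {"tx": 0, "ty": 0.001, "tz": -0.0145, "spin": 0},
  {"tx": 0, "ty": 0.001, "tz": -0.0165, "spin": 0},
  {"tx": 0, "ty": 0.001, "tz": -0.0165, "spin": 0},
  {"tx": 0, "ty": 0.001, "tz": -0.0165, "spin": 0},
])

```text
t: 40.8
ee_pos: [638.2, -53.6, 110.8]
orientation: [2.156, 2.285, 0.002]
ft_force: [5.9, 3.3, 1.8]
width: 19.4
grasp_force: 30.0
```

>>> apply_moves([
  {"tx": 0, "ty": 0, "tz": 0, "spin": 0},
  {"tx": 0, "ty": 0, "tz": 0, "spin": 0},
  {"tx": 0, "ty": 0, "tz": 0, "spin": 0},
  {"tx": 0, "ty": 0, "tz": 0.005, "spin": 0},
  {"tx": 0, "ty": 0, "tz": 0.015, "spin": 0},
  {"tx": 0, "ty": 0, "tz": 0.03, "spin": 0},
  {"tx": 0, "ty": 0, "tz": 0.04, "spin": 0},
  {"tx": 0, "ty": 0, "tz": 0.04, "spin": 0},
], gripper=0.2)

```text
t: 41.6
ee_pos: [639.3, -54.7, 153.6]
orientation: [2.154, 2.283, 0.004]
ft_force: [0.1, 0.5, -0.3]
width: 35.4
grasp_force: 0.0
```

>>> apply_moves([
  {"tx": 0, "ty": 0, "tz": 0, "spin": 0},
  {"tx": 0, "ty": 0, "tz": 0, "spin": 0},
  {"tx": 0, "ty": 0, "tz": 0, "spin": 0},
  {"tx": 0, "ty": 0, "tz": -0.01, "spin": 0},
  {"tx": 0, "ty": 0, "tz": -0.02, "spin": 0},
  {"tx": 0, "ty": 0, "tz": -0.026, "spin": 0},
  {"tx": 0, "ty": 0, "tz": -0.031, "spin": 0},
  {"tx": 0, "ty": 0, "tz": -0.031, "spin": 0},
], gripper=1)

```text
t: 42.4
ee_pos: [637.5, -54.5, 120.0]
orientation: [-2.155, -2.284, 0.001]
ft_force: [-3.9, -0.0, 10.3]
width: 0.4
grasp_force: 4.5
```

>>> apply_moves([
  {"tx": 0, "ty": 0, "tz": 0.03, "spin": 0},
  {"tx": 0, "ty": -0.01, "tz": 0.06, "spin": 0},
  {"tx": -0.02, "ty": -0.045, "tz": 0.06, "spin": 0},
  {"tx": -0.045, "ty": -0.08, "tz": 0.06, "spin": 0},
  {"tx": -0.07, "ty": -0.12, "tz": 0.06, "spin": 0},
  {"tx": -0.096, "ty": -0.16, "tz": 0.06, "spin": 0},
  {"tx": -0.096, "ty": -0.162, "tz": 0.06, "spin": 0},
  {"tx": -0.096, "ty": -0.162, "tz": 0.06, "spin": 0},
], gripper=-0.1)

```text
t: 43.2
ee_pos: [541.6, -217.4, 179.7]
orientation: [-2.159, -2.282, -0.0]
ft_force: [-0.6, 0.7, -0.0]
width: 48.3
grasp_force: 0.0
```

```bash
python3 - <<'E'
from ov import *
o=ctrl.get_obs();print(o['ee_pos'],o['width'])
snap('scene','hs');snap('top','ht')
for n in('scene','top'):
    for x in ctrl.pinpoint('leaf_a_tab',n)[:2]: print(n,x,atz(n,x['uv'],85))
p=np.load('p.npy')
S=[((-90,-353,85),(-70,-353,85)),((15,-196,96),(35,-196,96))]
overlay([('scene','hs',(120,240,230,370),5)],p,'hh',S)
E
```

```text
[ 541.56902502 -217.39325713  179.72347033] 48.325959693822256
scene {'uv': [297.9, 151.0], 'score': 0.83} [[ 539.04650926 -208.84996654   85.        ]]
top {'uv': [369.2, 203.2], 'score': 0.96} [[ 551.21912604 -206.11120939   85.        ]]
```

View pics/hh.png

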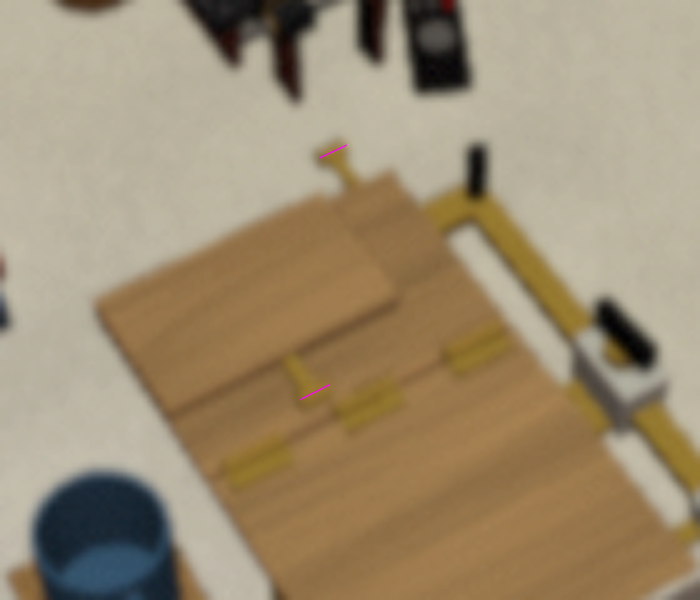

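>>> apply_moves([
  {"tx": 0, "ty": 0, "tz": -0.02, "spin": 0},
  {"tx": 0, "ty": 0, "tz": -0.04, "spin": 0},
  {"tx": 0, "ty": 0, "tz": -0.06, "spin": 0},
  {"tx": 0, "ty": 0, "tz": -0.075, "spin": 0},
  {"tx": 0, "ty": 0, "tz": -0.083, "spin": 0},
  {"tx": 0, "ty": 0, "tz": -0.084, "spin": 0},
  {"tx": 0, "ty": 0, "tz": -0.084, "spin": 0},
  {"tx": 0, "ty": 0, "tz": -0.084, "spin": 0},
])

```text
t: 44.2
ee_pos: [542.5, -216.7, 96.7]
orientation: [2.155, 2.284, 0.001]
ft_force: [1.1, 0.2, -0.1]
width: 48.1
grasp_force: 0.0
```

>>> apply_moves([
  {"tx": 0, "ty": 0, "tz": 0, "spin": 0},
  {"tx": 0, "ty": 0, "tz": 0, "spin": 0},
  {"tx": 0, "ty": 0, "tz": 0, "spin": 0},
  {"tx": 0, "ty": 0, "tz": 0, "spin": 0},
  {"tx": 0, "ty": 0, "tz": 0, "spin": 0},
  {"tx": 0, "ty": 0, "tz": 0, "spin": 0},
  {"tx": 0, "ty": 0, "tz": 0, "spin": 0},
  {"tx": 0, "ty": 0, "tz": 0, "spin": 0},
], gripper=1)

```text
t: 45.0
ee_pos: [543.1, -216.6, 96.2]
orientation: [2.154, 2.284, 0.002]
ft_force: [5.2, 0.4, -2.0]
width: 19.8
grasp_force: 30.0
```

>>> apply_moves([
  {"tx": 0, "ty": 0, "tz": 0.0165, "spin": 0},
  {"tx": 0, "ty": 0.001, "tz": 0.033, "spin": 0},
  {"tx": 0, "ty": 0.004, "tz": 0.0495, "spin": 0},
  {"tx": -0.0005, "ty": 0.0085, "tz": 0.0655, "spin": 0},
  {"tx": -0.001, "ty": 0.0145, "tz": 0.081, "spin": 0},
  {"tx": -0.0015, "ty": 0.022, "tz": 0.096, "spin": 0},
  {"tx": -0.002, "ty": 0.0305, "tz": 0.11, "spin": 0},
  {"tx": -0.0025, "ty": 0.041, "tz": 0.1235, "spin": 0},
])

```text
t: 45.8
ee_pos: [540.5, -175.2, 220.2]
orientation: [2.155, 2.283, 0.003]
ft_force: [7.5, 2.5, -4.4]
width: 19.5
grasp_force: 30.0
```

>>> apply_moves([
  {"tx": -0.0005, "ty": 0.0115, "tz": 0.012, "spin": 0},
  {"tx": -0.0015, "ty": 0.024, "tz": 0.023, "spin": 0},
  {"tx": -0.002, "ty": 0.0375, "tz": 0.033, "spin": 0},
  {"tx": -0.003, "ty": 0.0515, "tz": 0.0415, "spin": 0},
  {"tx": -0.004, "ty": 0.0665, "tz": 0.0485, "spin": 0},
  {"tx": -0.005, "ty": 0.0825, "tz": 0.054, "spin": 0},
  {"tx": -0.006, "ty": 0.0985, "tz": 0.058, "spin": 0},
  {"tx": -0.0065, "ty": 0.115, "tz": 0.06, "spin": 0},
])

```text
t: 46.6
ee_pos: [533.6, -60.1, 279.8]
orientation: [2.155, 2.284, 0.002]
ft_force: [5.0, 0.0, -2.8]
width: 19.8
grasp_force: 30.0
```

>>> apply_moves([
  {"tx": -0.001, "ty": 0.0165, "tz": 0.001, "spin": 0},
  {"tx": -0.002, "ty": 0.033, "tz": 0, "spin": 0},
  {"tx": -0.003, "ty": 0.0495, "tz": -0.0025, "spin": 0},
  {"tx": -0.004, "ty": 0.066, "tz": -0.006, "spin": 0},
  {"tx": -0.005, "ty": 0.0815, "tz": -0.0115, "spin": 0},
  {"tx": -0.0055, "ty": 0.0965, "tz": -0.0185, "spin": 0},
  {"tx": -0.0065, "ty": 0.111, "tz": -0.027, "spin": 0},
  {"tx": -0.0075, "ty": 0.1245, "tz": -0.0365, "spin": 0},
])

```text
t: 47.4
ee_pos: [526.0, 64.6, 242.4]
orientation: [2.154, 2.284, 0.001]
ft_force: [8.0, -4.9, -6.7]
width: 19.6
grasp_force: 30.0
```

>>> apply_moves([
  {"tx": -0.0005, "ty": 0.0125, "tz": -0.011, "spin": 0},
  {"tx": -0.0015, "ty": 0.024, "tz": -0.023, "spin": 0},
  {"tx": -0.002, "ty": 0.034, "tz": -0.036, "spin": 0},
  {"tx": -0.0025, "ty": 0.043, "tz": -0.05, "spin": 0},
  {"tx": -0.003, "ty": 0.0505, "tz": -0.065, "spin": 0},
  {"tx": -0.0035, "ty": 0.0565, "tz": -0.0805, "spin": 0},
  {"tx": -0.0035, "ty": 0.061, "tz": -0.0965, "spin": 0},
  {"tx": -0.004, "ty": 0.064, "tz": -0.113, "spin": 0},
])

```text
t: 48.2
ee_pos: [522.2, 127.9, 129.1]
orientation: [2.154, 2.284, 0.001]
ft_force: [5.9, -8.0, -2.2]
width: 19.4
grasp_force: 30.0
```

>>> apply_moves([
  {"tx": 0, "ty": 0, "tz": -0.003, "spin": 0},
  {"tx": 0, "ty": 0, "tz": -0.006, "spin": 0},
  {"tx": 0, "ty": 0, "tz": -0.009, "spin": 0},
  {"tx": 0, "ty": 0, "tz": -0.0115, "spin": 0},
  {"tx": 0, "ty": 0, "tz": -0.0115, "spin": 0},
  {"tx": 0, "ty": 0, "tz": -0.0115, "spin": 0},
  {"tx": 0, "ty": 0, "tz": -0.0115, "spin": 0},
  {"tx": 0, "ty": 0, "tz": -0.0115, "spin": 0},
])

```text
t: 49.0
ee_pos: [522.1, 128.7, 118.5]
orientation: [2.155, 2.284, 0.003]
ft_force: [5.1, 3.0, -2.4]
width: 19.9
grasp_force: 30.0
```

>>> apply_moves([
  {"tx": 0, "ty": 0, "tz": 0, "spin": 0},
  {"tx": 0, "ty": 0, "tz": 0, "spin": 0},
  {"tx": 0, "ty": 0, "tz": 0, "spin": 0},
  {"tx": 0, "ty": 0, "tz": 0.01, "spin": 0},
  {"tx": 0, "ty": 0, "tz": 0.03, "spin": 0},
  {"tx": 0, "ty": 0, "tz": 0.055, "spin": 0},
  {"tx": 0, "ty": 0, "tz": 0.08, "spin": 0},
  {"tx": 0, "ty": 0, "tz": 0.1, "spin": 0},
], gripper=0.3)

```text
t: 49.8
ee_pos: [521.4, 128.0, 220.4]
orientation: [2.156, 2.285, 0.001]
ft_force: [0.5, -0.3, 0.3]
width: 30.8
grasp_force: 0.0
```

>>> apply_moves([
  {"tx": -0.015, "ty": 0.01, "tz": 0, "spin": 0},
  {"tx": -0.035, "ty": 0.02, "tz": 0.01, "spin": 0},
  {"tx": -0.06, "ty": 0.03, "tz": 0.02, "spin": 0},
  {"tx": -0.08, "ty": 0.05, "tz": 0.03, "spin": 0},
  {"tx": -0.1, "ty": 0.07, "tz": 0.03, "spin": 0},
  {"tx": -0.1, "ty": 0.09, "tz": 0.03, "spin": 0},
  {"tx": -0.1, "ty": 0.1, "tz": 0.03, "spin": 0},
  {"tx": -0.1, "ty": 0.1, "tz": 0.03, "spin": 0},
])

```text
t: 50.6
ee_pos: [420.5, 228.9, 247.8]
orientation: [-2.154, -2.287, 0.001]
ft_force: [0.7, -0.4, 0.3]
width: 30.9
grasp_force: 0.0
```

```bash
python3 - <<'E'
from ov import *
snap('scene','is');snap('top','it')
p=np.load('p.npy')
for m in('clamp_wing','support_pull'):
  for n in('scene','top'):
    for x in ctrl.pinpoint(m,n)[:2]: print(m,n,np.round(x['uv'],1),round(x['score'],2),np.round(atz(n,x['uv'],123)[0],1))
    for x in ctrl.outline_of(m,n)[:1]: print(m,n,round(x['score'],2),x['box'],x['pixels'].sum())
print(c2w(p,[[-143,-122,122],[-143,-285,125]]))
S=box(-105,105,-180,-40,112)+[((-143,-146,134),(-143,-98,134)),((-167,-122,134),(-119,-122,134)),((-150,-285,125),(-136,-285,125))]
overlay([('scene','is',(130,250,260,380),4),('top','it',(170,270,260,370),4)],p,'ii',S)
a=cv2.imread('pics/ii_0.png');b=cv2.imread('pics/ii_1.png');b=cv2.copyMakeBorder(b,0,480-b.shape[0],0,0,0)[:, :310]
cv2.imwrite('pics/iii.png',np.hstack([a,b]))
E
```

```text
clamp_wing scene [355.8 185.8] 0.7 [462.9  12.3 123. ]
clamp_wing top [301.3 231.8] 0.58 [460.7   8.4 123. ]
clamp_wing top 0.59 [294.8, 231.4, 308.6, 236.1] 83
support_pull scene [325.1 148. ] 0.71 [ 473.1 -152.8  123. ]
support_pull scene 0.68 [292.7, 149.7, 380.4, 227.1] 638
support_pull top [259.7 212.2] 0.65 [522.7 135.5 123. ]
support_pull top [350.4 226.4] 0.58 [ 475.2 -142.   123. ]
support_pull top 0.96 [257.1, 189.5, 355.8, 240.1] 716
[[ 465.53468053   11.12907882  122.        ]
 [ 475.04591073 -151.59318917  125.        ]]
```

View pics/iii.png

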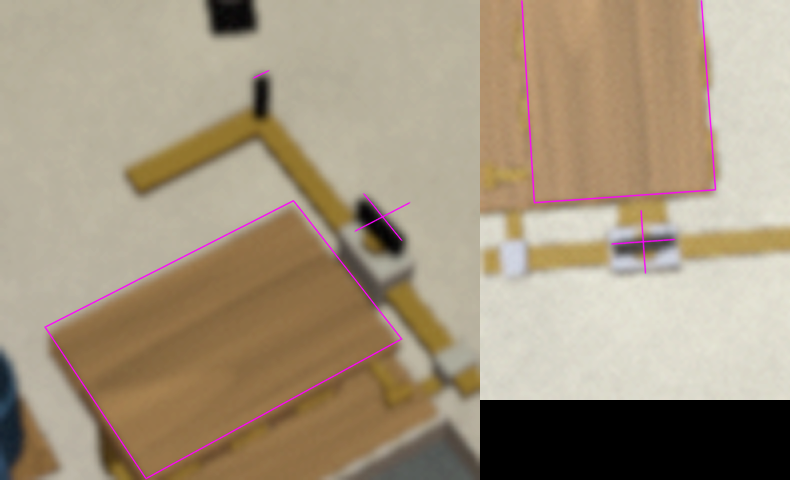

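>>> apply_moves([
  {"tx": 0.01, "ty": -0.045, "tz": 0, "spin": 0},
  {"tx": 0.02, "ty": -0.09, "tz": 0, "spin": 0},
  {"tx": 0.03, "ty": -0.135, "tz": 0, "spin": 0},
  {"tx": 0.04, "ty": -0.18, "tz": 0, "spin": 0},
  {"tx": 0.0425, "ty": -0.218, "tz": 0, "spin": 0},
  {"tx": 0.0425, "ty": -0.218, "tz": -0.03, "spin": 0},
  {"tx": 0.0425, "ty": -0.218, "tz": -0.06, "spin": 0},
  {"tx": 0.0425, "ty": -0.218, "tz": -0.08, "spin": 0},
])

```text
t: 51.9
ee_pos: [463.2, 9.3, 167.0]
orientation: [-2.157, -2.283, 0.001]
ft_force: [0.5, 0.1, 0.2]
width: 30.7
grasp_force: 0.0
```

>>> apply_moves([
  {"tx": 0, "ty": 0, "tz": -0.01, "spin": 0},
  {"tx": 0, "ty": 0, "tz": -0.02, "spin": 0},
  {"tx": 0, "ty": 0, "tz": -0.03, "spin": 0},
  {"tx": 0, "ty": 0, "tz": -0.037, "spin": 0},
  {"tx": 0, "ty": 0, "tz": -0.039, "spin": 0},
  {"tx": 0, "ty": 0, "tz": -0.039, "spin": 0},
  {"tx": 0, "ty": 0, "tz": -0.039, "spin": 0},
  {"tx": 0, "ty": 0, "tz": -0.039, "spin": 0},
])

```text
t: 52.7
ee_pos: [464.2, 10.0, 129.8]
orientation: [2.155, 2.285, 0.001]
ft_force: [0.9, 0.4, -0.3]
width: 30.9
grasp_force: 0.0
```

>>> apply_moves([
  {"tx": 0, "ty": 0, "tz": 0, "spin": 0},
  {"tx": 0, "ty": 0, "tz": 0, "spin": 0},
  {"tx": 0, "ty": 0, "tz": 0, "spin": 0},
  {"tx": 0, "ty": 0, "tz": 0, "spin": 0},
  {"tx": 0, "ty": 0, "tz": 0, "spin": 0},
  {"tx": 0, "ty": 0, "tz": 0, "spin": 0},
  {"tx": 0, "ty": 0, "tz": 0, "spin": 0},
  {"tx": 0, "ty": 0, "tz": 0, "spin": 0},
], gripper=1)

```text
t: 53.5
ee_pos: [466.3, 10.1, 130.8]
orientation: [2.152, 2.283, 0.006]
ft_force: [4.1, 0.5, 8.0]
width: 12.5
grasp_force: 42.1
```

>>> apply_moves([
  {"tx": 0.002, "ty": 0.001, "tz": 0, "spin": 4},
  {"tx": 0.002, "ty": 0.001, "tz": 0, "spin": 10},
  {"tx": 0.002, "ty": 0.001, "tz": 0, "spin": 16},
  {"tx": 0.002, "ty": 0.001, "tz": 0, "spin": 22},
  {"tx": 0.002, "ty": 0.001, "tz": 0, "spin": 28},
  {"tx": 0.002, "ty": 0.001, "tz": 0, "spin": 34},
  {"tx": 0.002, "ty": 0.001, "tz": 0, "spin": 40},
  {"tx": 0.002, "ty": 0.001, "tz": 0, "spin": 45},
])

```text
t: 54.3
ee_pos: [466.5, 10.7, 130.8]
orientation: [1.111, 2.937, 0.0]
ft_force: [-2.0, -2.1, 15.5]
width: 12.1
grasp_force: 41.6
```

>>> apply_moves([
  {"tx": 0, "ty": 0, "tz": 0, "spin": 5},
  {"tx": 0, "ty": 0, "tz": 0, "spin": 10},
  {"tx": 0, "ty": 0, "tz": 0, "spin": 15},
  {"tx": 0, "ty": 0, "tz": 0, "spin": 20},
  {"tx": 0, "ty": 0, "tz": 0, "spin": 25},
  {"tx": 0, "ty": 0, "tz": 0, "spin": 30},
  {"tx": 0, "ty": 0, "tz": 0, "spin": 34},
  {"tx": 0, "ty": 0, "tz": 0, "spin": 34},
])

```text
t: 55.1
ee_pos: [466.6, 10.8, 130.8]
orientation: [0.207, 3.133, -0.0]
ft_force: [-2.8, -0.2, 15.6]
width: 11.9
grasp_force: 41.9
```

```bash
python3 - <<'E'
from h import *
o=ctrl.get_obs();print(o['ee_pos'],o['orientation'],o['ft_force'],o['moment'],o['width'])
E
```

```text
[466.57406337  10.81783624 130.81316511] [ 2.06579657e-01  3.13304042e+00 -2.77166430e-04] [-2.84800159 -0.20080854 15.64821257] [-0.19566495  0.60933751  0.1992701 ] 11.8797631053137
```

>>> apply_moves([
  {"tx": 0, "ty": 0, "tz": 0, "spin": 0},
  {"tx": 0, "ty": 0, "tz": 0, "spin": 0},
  {"tx": 0, "ty": 0, "tz": 0, "spin": 0},
  {"tx": 0, "ty": 0, "tz": 0.01, "spin": 0},
  {"tx": 0, "ty": 0, "tz": 0.02, "spin": 0},
  {"tx": 0, "ty": 0, "tz": 0.035, "spin": 0},
  {"tx": 0, "ty": 0, "tz": 0.05, "spin": 0},
  {"tx": 0, "ty": 0, "tz": 0.07, "spin": 0},
], gripper=0.3)

```text
t: 55.9
ee_pos: [465.4, 11.0, 200.3]
orientation: [-0.21, -3.134, 0.0]
ft_force: [-0.2, 0.6, -0.3]
width: 30.4
grasp_force: 0.0
```

>>> apply_moves([
  {"tx": 0.002, "ty": -0.04, "tz": 0, "spin": 5},
  {"tx": 0.004, "ty": -0.08, "tz": 0, "spin": 11},
  {"tx": 0.006, "ty": -0.12, "tz": 0, "spin": 11},
  {"tx": 0.008, "ty": -0.16, "tz": 0, "spin": 11},
  {"tx": 0.01, "ty": -0.2, "tz": 0, "spin": 11},
  {"tx": 0.01, "ty": -0.202, "tz": -0.02, "spin": 11},
  {"tx": 0.01, "ty": -0.202, "tz": -0.04, "spin": 11},
  {"tx": 0.01, "ty": -0.202, "tz": -0.06, "spin": 11},
], gripper=1)

```text
t: 56.7
ee_pos: [475.9, -191.7, 139.6]
orientation: [-0.089, 3.139, -0.001]
ft_force: [0.1, 0.3, 0.6]
width: 0.0
grasp_force: 0.0
```

>>> apply_moves([
  {"tx": 0, "ty": 0, "tz": -0.01, "spin": 0},
  {"tx": 0, "ty": 0, "tz": -0.02, "spin": 0},
  {"tx": 0, "ty": 0, "tz": -0.028, "spin": 0},
  {"tx": 0, "ty": 0, "tz": -0.03, "spin": 0},
  {"tx": 0, "ty": 0, "tz": -0.03, "spin": 0},
  {"tx": 0, "ty": 0, "tz": -0.03, "spin": 0},
  {"tx": 0, "ty": 0, "tz": -0.03, "spin": 0},
  {"tx": 0, "ty": 0, "tz": -0.03, "spin": 0},
])

```text
t: 57.5
ee_pos: [476.1, -191.1, 109.8]
orientation: [-0.091, 3.14, -0.001]
ft_force: [0.0, -0.7, 0.9]
width: 0.1
grasp_force: 0.0
```

>>> apply_moves([
  {"tx": -0.0005, "ty": 0.01, "tz": 0, "spin": 0},
  {"tx": -0.001, "ty": 0.018, "tz": 0, "spin": 0},
  {"tx": -0.0015, "ty": 0.026, "tz": 0, "spin": 0},
  {"tx": -0.002, "ty": 0.034, "tz": 0, "spin": 0},
  {"tx": -0.0025, "ty": 0.042, "tz": 0, "spin": 0},
  {"tx": -0.003, "ty": 0.05, "tz": 0, "spin": 0},
  {"tx": -0.0035, "ty": 0.058, "tz": 0, "spin": 0},
  {"tx": -0.004, "ty": 0.066, "tz": 0, "spin": 0},
])

```text
t: 58.3
ee_pos: [471.8, -124.3, 109.4]
orientation: [-0.091, 3.14, -0.0]
ft_force: [-0.7, -2.7, 0.2]
width: 0.4
grasp_force: 1.2
```

>>> apply_moves([
  {"tx": -0.0005, "ty": 0.008, "tz": 0, "spin": 0},
  {"tx": -0.001, "ty": 0.016, "tz": 0, "spin": 0},
  {"tx": -0.0015, "ty": 0.024, "tz": 0, "spin": 0},
  {"tx": -0.002, "ty": 0.032, "tz": 0, "spin": 0},
  {"tx": -0.0025, "ty": 0.04, "tz": 0, "spin": 0},
  {"tx": -0.003, "ty": 0.048, "tz": 0, "spin": 0},
  {"tx": -0.0035, "ty": 0.056, "tz": 0, "spin": 0},
  {"tx": -0.004, "ty": 0.064, "tz": 0, "spin": 0},
])

```text
t: 59.1
ee_pos: [467.8, -60.3, 109.4]
orientation: [-0.091, 3.14, -0.0]
ft_force: [0.4, -2.3, -0.6]
width: 0.1
grasp_force: 1.2
```

>>> apply_moves([
  {"tx": 0, "ty": 0.003, "tz": 0, "spin": 0},
  {"tx": -0.0005, "ty": 0.006, "tz": 0, "spin": 0},
  {"tx": -0.0005, "ty": 0.009, "tz": 0, "spin": 0},
  {"tx": -0.0005, "ty": 0.012, "tz": 0, "spin": 0},
  {"tx": -0.001, "ty": 0.015, "tz": 0, "spin": 0},
  {"tx": -0.001, "ty": 0.017, "tz": 0, "spin": 0},
  {"tx": -0.001, "ty": 0.019, "tz": 0, "spin": 0},
  {"tx": -0.001, "ty": 0.02, "tz": 0, "spin": 0},
])

```text
t: 59.9
ee_pos: [466.8, -41.6, 109.4]
orientation: [0.093, -3.14, 0.002]
ft_force: [-1.4, -12.9, -1.2]
width: 0.7
grasp_force: 6.4
```

>>> apply_moves([
  {"tx": 0, "ty": 0.001, "tz": 0, "spin": 0},
  {"tx": 0, "ty": 0.002, "tz": 0, "spin": 0},
  {"tx": 0, "ty": 0.003, "tz": 0, "spin": 0},
  {"tx": 0, "ty": 0.004, "tz": 0, "spin": 0},
  {"tx": 0, "ty": 0.004, "tz": 0, "spin": 0},
  {"tx": 0, "ty": 0.004, "tz": 0, "spin": 0},
  {"tx": 0, "ty": 0.004, "tz": 0, "spin": 0},
  {"tx": 0, "ty": 0.004, "tz": 0, "spin": 0},
])

```text
t: 60.7
ee_pos: [466.8, -41.0, 109.4]
orientation: [0.095, -3.14, 0.009]
ft_force: [-1.2, -34.4, -2.5]
width: 0.5
grasp_force: 16.9
```

>>> apply_moves([
  {"tx": 0, "ty": -0.005, "tz": 0, "spin": 0},
  {"tx": 0.001, "ty": -0.015, "tz": 0, "spin": 0},
  {"tx": 0.001, "ty": -0.025, "tz": 0, "spin": 0},
  {"tx": 0.001, "ty": -0.03, "tz": 0.02, "spin": -5},
  {"tx": 0.001, "ty": -0.03, "tz": 0.05, "spin": -11},
  {"tx": 0.001, "ty": -0.03, "tz": 0.08, "spin": -11},
  {"tx": 0.001, "ty": -0.03, "tz": 0.1, "spin": -11},
  {"tx": 0.001, "ty": -0.03, "tz": 0.1, "spin": -11},
], gripper=0.545)

```text
t: 61.5
ee_pos: [469.5, -67.3, 211.9]
orientation: [0.21, 3.129, -0.0]
ft_force: [0.2, -0.3, -0.8]
width: 19.8
grasp_force: 0.0
```

>>> apply_moves([
  {"tx": -0.01, "ty": -0.045, "tz": 0, "spin": 0},
  {"tx": -0.02, "ty": -0.09, "tz": 0, "spin": 0},
  {"tx": -0.03, "ty": -0.13, "tz": 0, "spin": 0},
  {"tx": -0.03, "ty": -0.15, "tz": 0, "spin": 0},
  {"tx": -0.03, "ty": -0.15, "tz": 0, "spin": 0},
  {"tx": -0.03, "ty": -0.15, "tz": 0, "spin": 0},
  {"tx": -0.03, "ty": -0.15, "tz": 0, "spin": 0},
  {"tx": -0.03, "ty": -0.15, "tz": 0, "spin": 0},
])

```text
t: 62.3
ee_pos: [437.8, -215.9, 209.1]
orientation: [-0.208, -3.134, -0.001]
ft_force: [0.5, 0.7, -0.7]
width: 20.3
grasp_force: 0.0
```

```bash
python3 - <<'E'
from ov import *
snap('scene','js');snap('top','jt')
p=np.load('p.npy')
o=ctrl.get_obs();print(o['ee_pos'],o['width'])
for n in('scene','top'):
    for x in ctrl.pinpoint('clamp_wing',n)[:1]: print(n,np.round(x['uv'],1),round(x['score'],2),np.round(atz(n,x['uv'],123)[0],1))
q=.12;S=[((-143-24*np.cos(q),-122+24*np.sin(q),134),(-143+24*np.cos(q),-122-24*np.sin(q),134)),((-150,-155.6,125),(-136,-155.6,125))]
overlay([('scene','js',(140,240,280,380),4),('top','jt',(190,270,280,380),4)],p,'jj',S)
a=cv2.imread('pics/jj_0.png');b=cv2.imread('pics/jj_1.png');b=cv2.copyMakeBorder(b,0,400-b.shape[0],0,0,0)
cv2.imwrite('pics/jjj.png',np.hstack([a,b]))
E
```

```text
[ 437.97779242 -216.11822235  209.30681405] 20.217794791272397
scene [357.  186.5] 0.48 [461.1  16.  123. ]
top [313.3 141. ] 0.64 [745.  -32.2 123. ]
```

View pics/jjj.png

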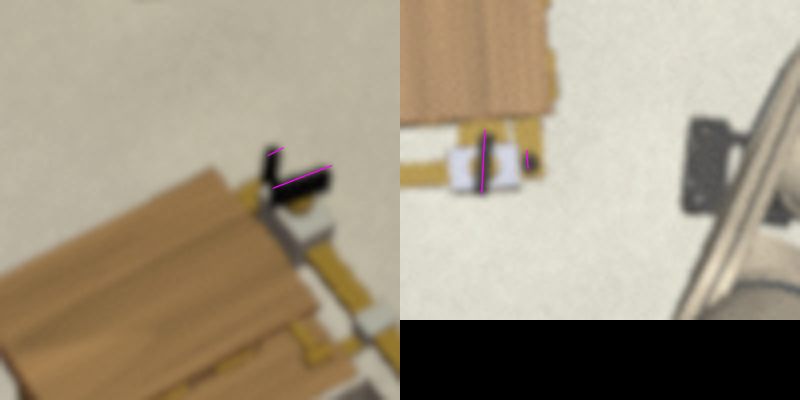

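>>> apply_moves([
  {"tx": 0.006, "ty": 0.045, "tz": 0, "spin": 0},
  {"tx": 0.012, "ty": 0.09, "tz": 0, "spin": 0},
  {"tx": 0.018, "ty": 0.135, "tz": 0, "spin": 0},
  {"tx": 0.024, "ty": 0.18, "tz": 0, "spin": 0},
  {"tx": 0.0285, "ty": 0.215, "tz": 0, "spin": 0},
  {"tx": 0.0285, "ty": 0.2275, "tz": 0, "spin": 0},
  {"tx": 0.0285, "ty": 0.2275, "tz": -0.015, "spin": 0},
  {"tx": 0.0285, "ty": 0.2275, "tz": -0.03, "spin": 0},
])

```text
t: 63.3
ee_pos: [466.6, 10.8, 179.4]
orientation: [0.207, 3.133, -0.0]
ft_force: [-0.3, -1.5, -0.1]
width: 19.8
grasp_force: 0.0
```

>>> apply_moves([
  {"tx": 0, "ty": 0, "tz": -0.01, "spin": 0},
  {"tx": 0, "ty": 0, "tz": -0.02, "spin": 0},
  {"tx": 0, "ty": 0, "tz": -0.03, "spin": 0},
  {"tx": 0, "ty": 0, "tz": -0.036, "spin": 0},
  {"tx": 0, "ty": 0, "tz": -0.036, "spin": 0},
  {"tx": 0, "ty": 0, "tz": -0.036, "spin": 0},
  {"tx": 0, "ty": 0, "tz": -0.036, "spin": 0},
  {"tx": 0, "ty": 0, "tz": -0.036, "spin": 0},
])

```text
t: 64.1
ee_pos: [466.6, 10.5, 143.8]
orientation: [0.21, 3.134, 0.0]
ft_force: [-0.8, -0.4, -0.3]
width: 20.0
grasp_force: 0.0
```

>>> apply_moves([
  {"tx": 0, "ty": 0.0005, "tz": -0.003, "spin": 0},
  {"tx": 0, "ty": 0.0005, "tz": -0.006, "spin": 0},
  {"tx": 0, "ty": 0.0005, "tz": -0.009, "spin": 0},
  {"tx": 0, "ty": 0.0005, "tz": -0.011, "spin": 0},
  {"tx": 0, "ty": 0.0005, "tz": -0.011, "spin": 0},
  {"tx": 0, "ty": 0.0005, "tz": -0.011, "spin": 0},
  {"tx": 0, "ty": 0.0005, "tz": -0.011, "spin": 0},
  {"tx": 0, "ty": 0.0005, "tz": -0.011, "spin": 0},
])

```text
t: 64.9
ee_pos: [466.4, 11.0, 132.4]
orientation: [0.21, 3.134, -0.0]
ft_force: [-0.1, 0.3, 0.2]
width: 20.0
grasp_force: 0.0
```

>>> apply_moves([
  {"tx": 0, "ty": 0, "tz": 0, "spin": 0},
  {"tx": 0, "ty": 0, "tz": 0, "spin": 0},
  {"tx": 0, "ty": 0, "tz": 0, "spin": 0},
  {"tx": 0, "ty": 0, "tz": 0, "spin": 0},
  {"tx": 0, "ty": 0, "tz": 0, "spin": 0},
  {"tx": 0, "ty": 0, "tz": 0, "spin": 0},
  {"tx": 0, "ty": 0, "tz": 0, "spin": 0},
  {"tx": 0, "ty": 0, "tz": 0, "spin": 0},
], gripper=1)

```text
t: 65.7
ee_pos: [466.3, 10.9, 132.4]
orientation: [0.21, 3.135, -0.0]
ft_force: [-0.4, -3.6, 1.9]
width: 11.6
grasp_force: 30.0
```

>>> apply_moves([
  {"tx": 0, "ty": 0, "tz": 0, "spin": -5},
  {"tx": 0, "ty": 0, "tz": 0, "spin": -10},
  {"tx": 0, "ty": 0, "tz": 0, "spin": -15},
  {"tx": 0, "ty": 0, "tz": 0, "spin": -20},
  {"tx": 0, "ty": 0, "tz": 0, "spin": -25},
  {"tx": 0, "ty": 0, "tz": 0, "spin": -30},
  {"tx": 0, "ty": 0, "tz": 0, "spin": -35},
  {"tx": 0, "ty": 0, "tz": 0, "spin": -40},
])

```text
t: 66.5
ee_pos: [466.4, 10.9, 132.4]
orientation: [1.274, 2.871, -0.0]
ft_force: [-1.4, -3.9, 3.5]
width: 11.9
grasp_force: 30.0
```

>>> apply_moves([
  {"tx": 0, "ty": 0, "tz": 0, "spin": -6},
  {"tx": 0, "ty": 0, "tz": 0, "spin": -12},
  {"tx": 0, "ty": 0, "tz": 0, "spin": -18},
  {"tx": 0, "ty": 0, "tz": 0, "spin": -24},
  {"tx": 0, "ty": 0, "tz": 0, "spin": -30},
  {"tx": 0, "ty": 0, "tz": 0, "spin": -35},
  {"tx": 0, "ty": 0, "tz": 0, "spin": -40},
  {"tx": 0, "ty": 0, "tz": 0, "spin": -41},
])

```text
t: 67.3
ee_pos: [466.3, 11.1, 132.5]
orientation: [2.195, 2.247, -0.0]
ft_force: [-1.6, -1.9, 2.5]
width: 13.5
grasp_force: 32.5
```

```bash
python3 - <<'E'
from h import *
o=ctrl.get_obs();print(o['ee_pos'],o['orientation'],o['ft_force'],o['moment'],o['width'],o['qpos'][5])
E
```

```text
[466.30983145  11.05103383 132.45750489] [ 2.19522370e+00  2.24710813e+00 -4.01835929e-04] [-1.57123674 -1.91982756  2.48770262] [-0.40317922  0.23561083  0.84252911] 13.457662555812938 -0.02464298807583458
```

>>> apply_moves([
  {"tx": 0, "ty": 0, "tz": 0, "spin": 2},
  {"tx": 0, "ty": 0, "tz": 0, "spin": 2},
  {"tx": 0, "ty": 0, "tz": 0, "spin": 2},
  {"tx": 0, "ty": 0, "tz": 0.01, "spin": 2},
  {"tx": 0, "ty": 0, "tz": 0.025, "spin": 2},
  {"tx": 0, "ty": 0, "tz": 0.045, "spin": 2},
  {"tx": 0, "ty": 0, "tz": 0.07, "spin": 2},
  {"tx": 0, "ty": 0, "tz": 0.1, "spin": 2},
], gripper=0.35)

```text
t: 68.1
ee_pos: [465.8, 11.1, 233.4]
orientation: [-2.156, -2.284, 0.001]
ft_force: [-0.2, 0.1, -0.3]
width: 28.7
grasp_force: 0.0
```

>>> apply_moves([
  {"tx": -0.01, "ty": -0.04, "tz": 0.01, "spin": 0},
  {"tx": -0.02, "ty": -0.08, "tz": 0.02, "spin": 0},
  {"tx": -0.03, "ty": -0.12, "tz": 0.03, "spin": 0},
  {"tx": -0.04, "ty": -0.16, "tz": 0.03, "spin": 0},
  {"tx": -0.04, "ty": -0.2, "tz": 0.03, "spin": 0},
  {"tx": -0.04, "ty": -0.24, "tz": 0.03, "spin": 0},
  {"tx": -0.04, "ty": -0.26, "tz": 0.03, "spin": 0},
  {"tx": -0.04, "ty": -0.26, "tz": 0.03, "spin": 0},
])

```text
t: 68.9
ee_pos: [426.4, -251.2, 263.1]
orientation: [2.159, 2.281, 0.0]
ft_force: [-0.0, 0.6, 0.0]
width: 28.5
grasp_force: 0.0
```

```bash
python3 - <<'E'
from ov import *
a=snap('scene','ks');b=snap('top','kt')
f=lambda a,s:cv2.convertScaleAbs(cv2.resize(a,None,fx=s,fy=s,interpolation=2),alpha=1.4)
A=f(cv2.imread('pics/ks.png')[130:330,230:430],2.2);B=f(cv2.imread('pics/kt.png')[120:290,180:340],2.2)
B=cv2.copyMakeBorder(B,0,A.shape[0]-B.shape[0],0,0,0);cv2.imwrite('pics/kk.png',np.hstack([A,B]))
E
```

```text
(no output)
```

View pics/kk.png

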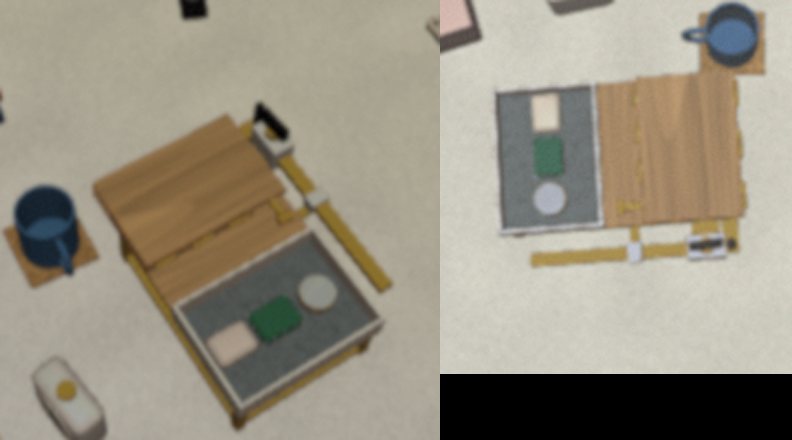

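The picture shows the three items flat in the tray and both leaves folded over. The support arm is home against the block, with the post at (732,243), and the wing lies along the arm at about (707,244), so the clamp is tight.

```bash
python3 -c "
from workcell import ctrl
print(ctrl.close_job())"
```

```text
the job is handed in; nothing more can be done
None
```

The console is folded away and the job is handed in: the earbuds, mints and balm (the charger wasn't there) lie flat in the tray, both leaves are folded over, and the support arm is home with the clamp tight; one lowering pressed the held earbuds down at about 75 N before I re-placed them.

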